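Put the mixed-up titanium flanges back with their elbows

ROBOT

A 6-joint arm with a two-finger parallel gripper is mounted at the origin on the work surface. World frame = base frame: x ahead of the robot, y to its left, z up, the work surface at z = 0. Lengths are in m, angles in rad, forces in N, time in s.
With the tool pointing down it reaches from about 0.25 to 0.8 m from the base axis. Payload 8.5 kg.
Tool frame: the origin (TCP) lies at the centre of the arm's flange, where the gripper is bolted on; the fingertips stand 173 mm ahead of it and the grasp point (between the pads) lies 155 mm ahead of it; x points along the fingers, z is the direction in which the jaws open and shut, and the axes are right-handed (so a half turn about x gives the same grasp; the last joint's range is limited). The gripper opens to 85 mm and grips with 20 to 120 N. Pads are 22 mm wide; open, the fingers measure 114 mm over their backs; the gripper's body (76 mm by 85 mm) begins 54 mm behind the grasp point. The pads swing forward as they close: fully open they stand 13 mm farther back than shut.
Start: joints at [1.211, 0.238, -0.013, 1.319, 0, 1.571], TCP at [0.185, 0.491, 0.405] pointing down, gripper open.
Joint ranges: [-2.66, 2.66], [-1.03, 1.9], [-1.14, 1.46], [-1.82, 2.27], [-1.45, 1.34], [-3.14, 3.14]. Speed limits (rad/s): [2.22, 2.22, 2.79, 3.14, 3.14, 3.14].

INTERFACE

Orientations are given as a unit quaternion [w, x, y, z].
In Python, from workcell import env gives the robot as it stands.
- The arm moves only by the tool step_arm, never from a script. Its argument "deltas" is a list of rows, each an object of numbers: "claw": the opening, from 0 (shut) to 1 (fully open); "tx", "ty", "tz": the shift along the world's x, y, z in m; "twist": the turn about the world's z in rad. In form: [{"claw": .., "tx": .., "ty": .., "tz": .., "twist": ..}, ...]. A call has exactly 5 rows; each row is the pose to reach, as a shift and turn from the pose commanded when the call began; what a row does not reach only later rows make up. A row lasts 1/8 s, in which the tool goes at most 62.5 mm and 10.7 degrees, less where a joint would pass 70% of its speed; a pose out of reach is approached as far as the arm can. A call with a gripper value outside its range is refused whole. The fingers move at their own pace and stop on an object; "force" is the grip in N (left out, the last holds). Time passes only in rows, so rows that repeat a pose let the fingers close, or fill a call up. It gives the time, the measured TCP pose, the force and the opening at its end, in the units of the state.
- env.observe(): the state, without advancing time (a new reading comes with each control period).
- env.get_image(name): name is "side" or "top" or "wrist"; returns a dict with "frame" (420x560x3 uint8, red, green, blue), "intrinsics" (3x3 intrinsics, pixels), "cam_to_world" (4x4, takes a point from camera to world coordinates). Camera axes: x right, y up, looking along -z (the intrinsics and any distortion apply to the point x, -y, -z); pixel columns grow to the right and rows downward; lengths in m; the calibration is good to about 2 mm. A picture is of the moment at which its call begins. There is no depth.
- env.finish_job(): hands the job in, once; it reports no verdict.
The state is a dict: "t": time; "joints": joint angles; "qvel": joint speeds; "joint_torque": joint torques, N m; "tcp_pos": TCP position; "eef_rot": TCP orientation; "force": force on the tool from outside, world axes, zero at the start; "ft_torque": the same for the moment, N m; "opening": finger opening in m.
Only numpy, scipy, OpenCV 4.12 (cv2) and the standard library are available. Lean on these libraries where they do the work, as an engineer would, in place of code of your own. Each camera call takes 0.05 s, during which the arm holds its last target.

TASK

After inspection the three flanges were put back into the wrong order trays: move them round until every flange lies flat, neck up, in the flange bay of the tray whose elbow has its own pipe size (large with large, medium with medium, small with small). A bay takes only one flange, but the round titanium disc is clear and may be used to park one meanwhile. Set the flanges down without dropping them, never let one touch the blue pallet deck, and leave the flaw detector and the couplant bottle where they are.

Things in the scene. Friction and masses are not known exactly. Their poses are not given: they have to be found in the camera images.
- small_flange_center (a point): Small welding-neck flange, bare titanium, neck up on its flat sealing face: disc 80 mm across, 12 mm thick; from it rises a straight round tube neck 21 mm in diameter (flared 2 mm at its very root); 66 mm high in all, 0.29 kg. Grip it by the upper part of the neck, fingertips above the disc. Point: on the axis, half-way up (33 mm above the face); z is up along the neck.
- medium_flange_center (a point): Medium flange of the same shape: disc 100 mm across and 12 mm thick, neck 31 mm in diameter, 68 mm high in all, 0.44 kg. The point is on the axis, half-way up (34 mm above the sealing face).
- large_flange_center (a point): Large flange of the same shape: disc 120 mm across and 12 mm thick, neck 44 mm in diameter, 70 mm high in all, 0.63 kg. The point is on the axis, half-way up (35 mm above the sealing face).
- tray_small_bay (a point): Dark grey order tray, fixed, with the small elbow (21 mm pipe) fixed in it. All trays: 251 x 154 mm, walls 30 mm high, 5 mm thick, floor 4 mm thick; the end nearer the robot is the flange bay, 144 x 144 mm inside; beyond a 22 mm high partition lies the elbow in a 92 mm bay. Point: centre of the flange bay, on the floor's top; x points along the tray to the elbow, z up.
- tray_medium_bay (a point): Dark grey order tray that holds the medium elbow (31 mm pipe); same tray and same point (centre of the flange bay, on its floor).
- tray_large_bay (a point): Dark grey order tray that holds the large elbow (44 mm pipe, 49 mm above the deck at its top); same tray and same point (centre of the flange bay, on its floor).
- disc_top (a point): Bare turned titanium disc lying fixed on the deck, 154 mm across and 25 mm thick: the free spot. The point is the centre of its flat top.
- table: The blue plastic pallet deck with dark square openings, the work surface, its top at height 0. Flanges must not touch it.
- detector: Bystander: ultrasonic flaw detector in a black case with a screen on top, lying flat beyond the trays, about 150 x 230 mm and 55 mm high. Loose; the origin is the centre of its underside. Leave it alone.
- couplant_bottle: Bystander: white plastic bottle of couplant standing beyond the trays, 60 mm across and 150 mm high. Loose; the origin is the centre of its underside. Leave it alone.

How it is judged:
By the outcome, as a careful person would: the job done as asked, in the order asked, and still so for the second after the job is handed in, with the robot touching nothing.
It also fails if it takes over 104 s, if anything falls off the work surface, if the arm or the gripper's body presses on something with over 40 N, if the wrist force passes 120 N, or if a joint passes its speed limit or range.

## Working session

There is one attempt and no reset: what is moved stays moved. The work goes in short steps, Python scripts to look and compute and a tool call to move; the robot and the scene stay as the last step left them, time stands still between calls to the robot, and variables do not carry over. Pictures are saved under pics/ and viewed, and the job is handed in when it is done.

Besides the shell and the picture viewer there is one more tool, called as name(argument=value, ...) on one line, values as JSON. step_arm: Moves the arm, as the interface text tells. Its arguments: {"type":"object","properties":{"deltas":{"type":"array","items":{"type":"object","properties":{"claw":{"type":"number"},"tx":{"type":"number"},"ty":{"type":"number"},"tz":{"type":"number"},"twist":{"type":"number"}}}},"force":{"type":"number"}},"required":["deltas"]}

```bash
mkdir -p pics
cat > h.py <<'E'
from workcell import env
import numpy as np, cv2
def snap(n,tag):
    r=env.get_image(n); cv2.imwrite(f'pics/{tag}.png',r['frame'][:,:,::-1]); np.savez(f'pics/{tag}.npz',K=r['intrinsics'],T=r['cam_to_world']); return r
def cam(tag):
    d=np.load(f'pics/{tag}.npz'); return d['K'],d['T']
def ray(tag,u,v):
    K,T=cam(tag); d=np.linalg.inv(K)@np.array([u,v,1.]); d=T[:3,:3]@np.array([d[0],-d[1],-d[2]]); return T[:3,3],d
def atz(tag,u,v,z):
    o,d=ray(tag,u,v); return o+d*(z-o[2])/d[2]
def proj(tag,p):
    K,T=cam(tag); c=T[:3,:3].T@(np.array(p)-T[:3,3]); q=K@np.array([c[0],-c[1],-c[2]]); return q[:2]/q[2]
def tri(obs):
    A=np.zeros((3,3));b=np.zeros(3)
    for t,u,v in obs:
        o,d=ray(t,u,v); d=d/np.linalg.norm(d); P=np.eye(3)-np.outer(d,d); A+=P;b+=P@o
    x=np.linalg.solve(A,b); return x,[np.round(proj(t,x)-[u,v],1) for t,u,v in obs]
E
python3 - <<'E'
from h import *
for n in ['side','top','wrist']:
    r=snap(n,n+'0'); print(n,np.round(r['intrinsics'],1).tolist(),np.round(r['cam_to_world'],3).tolist(), [k for k in r])
print(env.observe())
E
```

```text
side [[450.3, 0.0, 277.5], [0.0, 450.3, 212.5], [0.0, 0.0, 1.0]] [[0.988, 0.098, -0.118, 0.474], [-0.153, 0.674, -0.723, -0.826], [0.008, 0.732, 0.681, 0.846], [0.0, 0.0, 0.0, 1.0]] ['frame', 'intrinsics', 'cam_to_world']
top [[448.6, 0.0, 281.8], [0.0, 448.6, 204.5], [0.0, 0.0, 1.0]] [[-0.028, 0.997, -0.066, 0.532], [-1.0, -0.028, -0.008, 0.01], [-0.01, 0.066, 0.998, 1.041], [0.0, 0.0, 0.0, 1.0]] ['frame', 'intrinsics', 'cam_to_world']
wrist [[306.5, 0.0, 281.8], [0.0, 306.5, 206.5], [0.0, 0.0, 1.0]] [[0.353, -0.893, -0.28, 0.114], [0.936, 0.336, 0.107, 0.519], [-0.001, -0.299, 0.954, 0.374], [0.0, 0.0, 0.0, 1.0]] ['frame', 'intrinsics', 'cam_to_world']
{'t': 0.15, 'joints': array([ 1.21103849e+00,  2.38658048e-01, -1.40801958e-02,  1.31920956e+00,
        1.06484031e-05,  1.57083570e+00]), 'qvel': array([ 0.00139204, -0.00111239,  0.00204875, -0.00035193,  0.0009134 ,
       -0.00069238]), 'joint_torque': array([-1.29326750e-04, -5.39076412e+01,  3.46597946e+01,  1.44371926e-02,
        5.47682646e-05, -1.53166269e-05]), 'tcp_pos': array([0.18477639, 0.49126544, 0.40420966]), 'eef_rot': array([ 0.58105887, -0.40269458,  0.5817326 ,  0.40223731]), 'force': array([-0.06735335,  0.2086184 ,  0.17665935]), 'ft_torque': array([0.04392884, 0.02365231, 0.00923819]), 'opening': 0.08565625230078676}
```

View pics/side0.png

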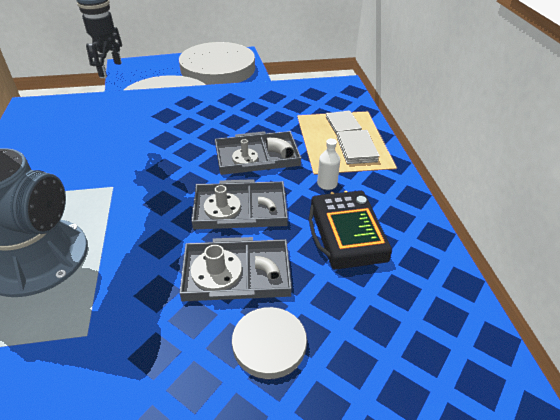

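View pics/top0.png

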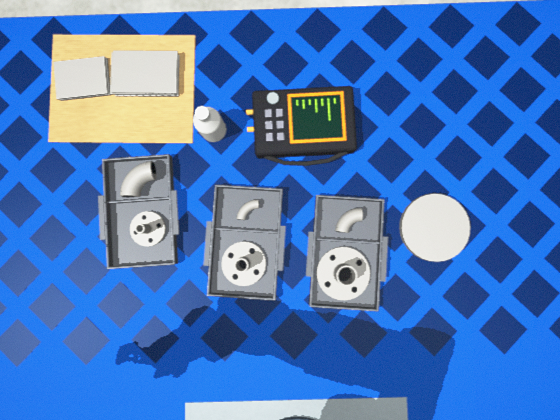

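View pics/wrist0.png

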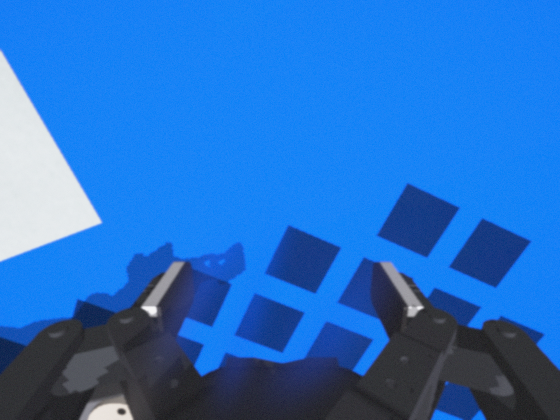

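Run:
```python
import cv2
t=cv2.imread('pics/top0.png'); cv2.imwrite('pics/top0z.png',cv2.resize(t[145:315,90:400],None,fx=2.55,fy=2.55,interpolation=cv2.INTER_CUBIC))
t=cv2.imread('pics/side0.png'); cv2.imwrite('pics/side0z.png',cv2.resize(t[120:310,170:310],None,fx=3,fy=3,interpolation=cv2.INTER_CUBIC))
```

```text
(no output)
```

View pics/top0z.png

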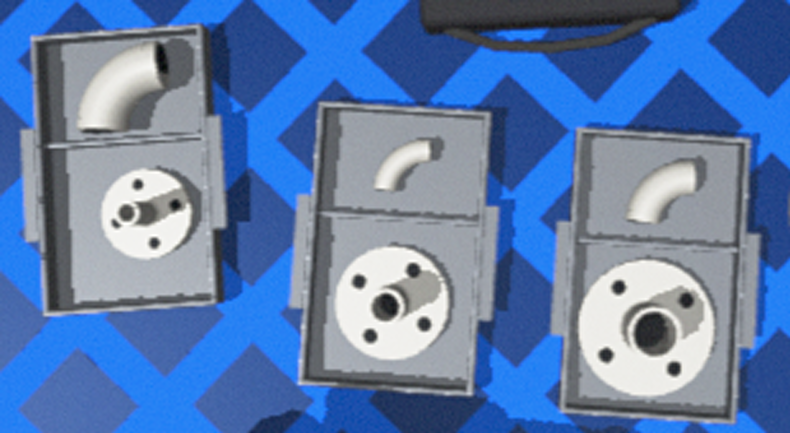

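View pics/side0z.png

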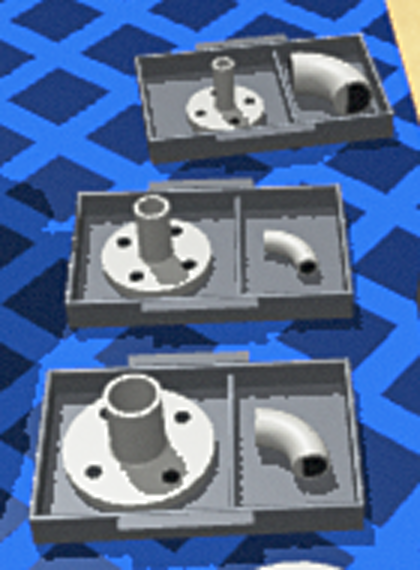

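```bash
cat > m0.py <<'E'
from h import *
Tz=lambda p:(p[0]/2.55+90-.3,p[1]/2.55+145-.3)
Sz=lambda p:(p[0]/3+170-.3,p[1]/3+120-.3)
for n,a,b in [('small',(127,213),(222,63)),('med',(388,305),(150,207)),('large',(653,332),(133,395))]:
    x,e=tri([('top0',*Tz(a)),('side0',*Sz(b))]); print(n,np.round(x,4),e)
for n,c in [('small',(146,213)),('med',(392,303)),('large',(647,328))]:
    print(n,'disc at z=.016',np.round(atz('top0',*Tz(c),.016),4))
for n,t,s in [('L',[(32,37),(204,27),(217,302),(45,314)],[(360,36),(391,80),(150,105+32),(135,55)]),('M',[(318,103),(490,112),(470,393),(300,383)],[(340,187),(354,295),(70,303),(82,190)]),('R',[(577,130),(750,140),(735,422),(562,410)],[(347,362),(363,512),(33,518),(48,372)])]:
    P=np.array([atz('top0',*Tz(p),.03)for p in t]); print(n,np.round(P,3).tolist())
    print('  tri z',[np.round(tri([('top0',*Tz(p)),('side0',*Sz(q))])[0],3).tolist() for p,q in zip(t,s)])
    near=(P[2]+P[3])/2; far=(P[0]+P[1])/2; u=far-near; L=np.linalg.norm(u[:2]); u/=L
    v=((P[3]-P[2])+(P[0]-P[1]))/2
    print('  len',L,'wid',np.linalg.norm(v),'yaw',np.degrees(np.arctan2(u[1],u[0])),'yaw_w',np.degrees(np.arctan2(-v[0],v[1])),'bay',np.round(near+u*.077,4), 'mid-based', np.round((near+far)/2-u*(.1255-.077),4))
r=cv2.imread('pics/top0.png');print('disc')
a=atz('top0',435.5,227.5,.025);print(a)
E
python3 m0.py
```

```text
small [0.5543 0.3261 0.0738] [array([ 0. , -0.2]), array([-0.1,  0. ])]
med [0.4699 0.1065 0.0758] [array([-0. ,  0.4]), array([ 0.3, -0. ])]
large [ 0.4425 -0.1147  0.0745] [array([ 0. , -0.1]), array([-0.1,  0. ])]
small disc at z=.016 [0.5547 0.3279 0.016 ]
med disc at z=.016 [0.4686 0.1089 0.016 ]
large disc at z=.016 [ 0.4404 -0.1171  0.016 ]
L [[0.715, 0.425, 0.03], [0.719, 0.27, 0.03], [0.474, 0.262, 0.03], [0.468, 0.413, 0.03]]
  tri z [[0.715, 0.425, 0.028], [0.712, 0.256, 0.085], [0.475, 0.259, 0.039], [0.468, 0.411, 0.036]]
  len 0.2457854748316312 wid 0.15322452690670577 yaw 2.327019546778231 yaw_w 2.0333743211449953 bay [0.5482 0.3406 0.03  ] mid-based [0.5456 0.3405 0.03  ]
M [[0.648, 0.169, 0.03], [0.635, 0.017, 0.03], [0.39, 0.041, 0.03], [0.402, 0.19, 0.03]]
  tri z [[0.65, 0.17, 0.027], [0.637, 0.017, 0.03], [0.391, 0.041, 0.031], [0.405, 0.188, 0.037]]
  len 0.2468687785994989 wid 0.1511177103219517 yaw -5.1636904047749335 yaw_w -4.743277141311669 bay [0.4725 0.1084 0.03  ] mid-based [0.4704 0.1086 0.03  ]
R [[0.617, -0.06, 0.03], [0.604, -0.212, 0.03], [0.359, -0.189, 0.03], [0.373, -0.039, 0.03]]
  tri z [[0.618, -0.06, 0.027], [0.605, -0.213, 0.025], [0.36, -0.188, 0.033], [0.373, -0.039, 0.031]]
  len 0.2459728768494085 wid 0.15187250559069435 yaw -5.203064297811318 yaw_w -5.188794507296474 bay [ 0.4423 -0.1207  0.03  ] mid-based [ 0.4398 -0.1205  0.03  ]
disc
[ 0.53802512 -0.32685659  0.025     ]
```

Run:
```python
from h import *
from scipy.spatial.transform import Rotation as R
q=env.observe()['eef_rot'];print(np.round(R.from_quat(q,scalar_first=True).as_matrix(),3))
for t,roi in [('top0',(390,180,490,275)),('side0',(225,300,315,385))]:
    f=cv2.imread(f'pics/{t}.png');x0,y0,x1,y1=roi;c=f[y0:y1,x0:x1].astype(int)
    thr=190
    m=((c.min(2)>thr)*255).astype(np.uint8)
    cs=max(cv2.findContours(m,0,1)[0],key=cv2.contourArea);e=cv2.fitEllipse(cs);print(t,e[0][0]+x0,e[0][1]+y0,e[1])
    o=(t,e[0][0]+x0,e[0][1]+y0); 
    if t=='top0':a=o
    else: b=o
print(tri([a,b]))
print(atz(*a,.025))
```

```text
[[-0.    -0.936  0.352]
 [-0.001  0.352  0.936]
 [-1.     0.    -0.001]]
top0 435.28953552246094 227.2154541015625 (65.86564636230469, 67.26016235351562)
side0 268.67034912109375 339.7423400878906 (64.44053649902344, 73.18389129638672)
(array([ 0.53911144, -0.32779961,  0.02092859]), [array([ 0. , -0.2]), array([-0.2,  0. ])])
[ 0.53867812 -0.32641629  0.025     ]
```

step_arm(deltas=[{"claw": 1, "tx": 0.02, "ty": -0.05, "tz": 0, "twist": -0.12}, {"claw": 1, "tx": 0.04, "ty": -0.1, "tz": 0, "twist": -0.24}, {"claw": 1, "tx": 0.06, "ty": -0.15, "tz": 0, "twist": -0.36}, {"claw": 1, "tx": 0.08, "ty": -0.2, "tz": 0, "twist": -0.48}, {"claw": 1, "tx": 0.1, "ty": -0.25, "tz": 0, "twist": -0.6}], force=40)

```text
t: 0.78
tcp_pos: [0.285, 0.2398, 0.4046]
eef_rot: [0.675, -0.212, 0.675, 0.212]
force: [1.3, 0.2, 1.0]
opening: 0.0856
```

step_arm(deltas=[{"claw": 1, "tx": 0.02, "ty": -0.045, "tz": 0, "twist": -0.12}, {"claw": 1, "tx": 0.04, "ty": -0.09, "tz": 0, "twist": -0.24}, {"claw": 1, "tx": 0.06, "ty": -0.135, "tz": 0, "twist": -0.36}, {"claw": 1, "tx": 0.08, "ty": -0.18, "tz": 0, "twist": -0.48}, {"claw": 1, "tx": 0.1, "ty": -0.22, "tz": 0, "twist": -0.6}])

```text
t: 1.4
tcp_pos: [0.3851, 0.0196, 0.4047]
eef_rot: [0.707, -0.002, 0.707, 0.002]
force: [0.4, 0.2, 0.5]
opening: 0.0858
```

step_arm(deltas=[{"claw": 1, "tx": 0.02, "ty": -0.05, "tz": 0, "twist": -0.1}, {"claw": 1, "tx": 0.04, "ty": -0.1, "tz": 0, "twist": -0.2}, {"claw": 1, "tx": 0.057, "ty": -0.135, "tz": 0, "twist": -0.26}, {"claw": 1, "tx": 0.057, "ty": -0.135, "tz": -0.02, "twist": -0.26}, {"claw": 1, "tx": 0.057, "ty": -0.135, "tz": -0.04, "twist": -0.26}])

```text
t: 2.02
tcp_pos: [0.4419, -0.1143, 0.3639]
eef_rot: [0.701, 0.088, 0.702, -0.088]
force: [-0.7, 0.6, -0.7]
opening: 0.0857
```

Run:
```python
from h import *
s=env.observe();print(s['tcp_pos'],s['joints'],s['qvel'])
snap('wrist','w1')
```

```text
[ 0.4419048  -0.11434099  0.36389073] [-2.53203741e-01  1.40298602e-01 -2.45122285e-01  1.18581430e+00
  3.71620546e-05  1.56805142e+00] [ 0.01111955  0.07753929 -0.33323057 -0.40982895 -0.00042153  0.00108042]
```

View pics/w1.png

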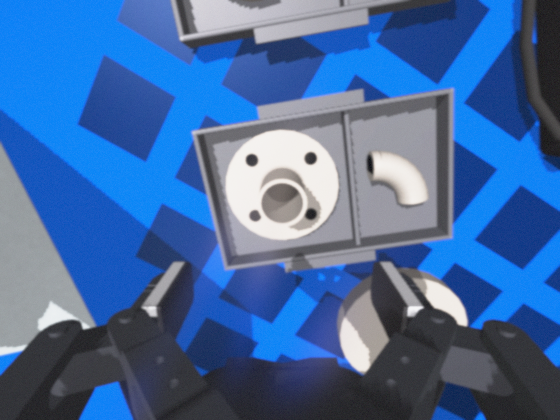

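Wrist picture: the large flange's neck mouth is at about (283,203), between the jaws (columns 165–400); medium elbow to its right at (400,175); the clear disc at (405,320).

Run:
```python
from h import *
f=cv2.imread('pics/w1.png');cv2.imwrite('pics/w1z.png',cv2.resize(f[80:280,180:470],None,fx=2.7,fy=2.7,interpolation=cv2.INTER_CUBIC))
print(atz('w1',283,203,.074), atz('w1',282.5,183.5,.016), proj('w1',[.4419,-.1143,.074]),proj('top0',[.4425,-.1147,.074]))
print(tri([('w1',283,203),('top0',345.8,274.9)]))
```

```text
[ 0.44317315 -0.11573608  0.074     ] [ 0.443891   -0.11162297  0.016     ] [281.20344615 201.83616252] [345.73557361 274.72569862]
(array([ 0.44317927, -0.11392794,  0.08043655]), [array([-0.5,  0.2]), array([-0. , -0.2])])
```

View pics/w1z.png

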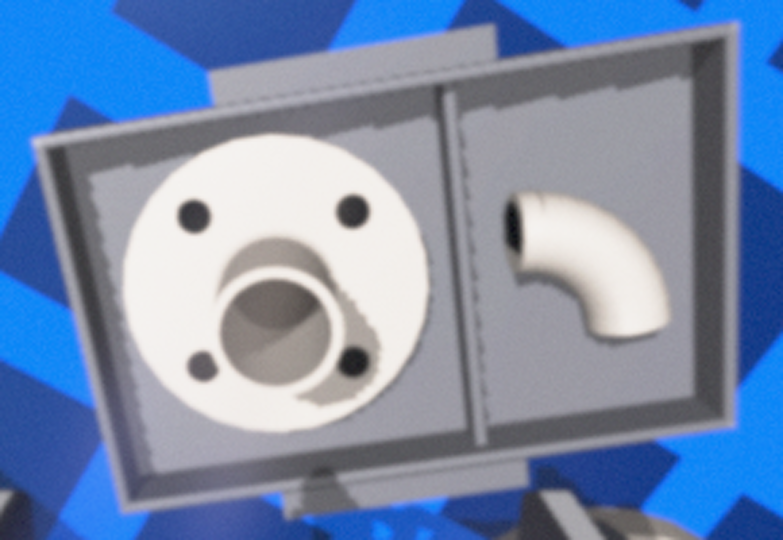

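step_arm(deltas=[{"claw": 1, "tx": 0.001, "ty": 0, "tz": -0.05}, {"claw": 1, "tx": 0.001, "ty": 0, "tz": -0.1}, {"claw": 1, "tx": 0.001, "ty": 0, "tz": -0.14}, {"claw": 1, "tx": 0.001, "ty": 0, "tz": -0.156}, {"claw": 1, "tx": 0.001, "ty": 0, "tz": -0.156}])

```text
$.deltas[0]: bad value
```

step_arm(deltas=[{"claw": 0.6}, {"claw": 0.3}, {"claw": 0.3}, {"claw": 0.3}, {"claw": 0.3}], force=50)

```text
$.deltas[0]: bad value
```

step_arm(deltas=[{"claw": 1, "tx": 0.001, "ty": 0, "tz": -0.05, "twist": 0}, {"claw": 1, "tx": 0.001, "ty": 0, "tz": -0.1, "twist": 0}, {"claw": 1, "tx": 0.001, "ty": 0, "tz": -0.14, "twist": 0}, {"claw": 1, "tx": 0.001, "ty": 0, "tz": -0.156, "twist": 0}, {"claw": 1, "tx": 0.001, "ty": 0, "tz": -0.156, "twist": 0}])

```text
t: 2.7
tcp_pos: [0.4424, -0.1134, 0.2079]
eef_rot: [0.701, 0.088, 0.703, -0.088]
force: [-0.7, 0.9, 0.7]
opening: 0.0856
```

step_arm(deltas=[{"claw": 0.6, "tx": 0, "ty": 0, "tz": 0, "twist": 0}, {"claw": 0.4, "tx": 0, "ty": 0, "tz": 0, "twist": 0}, {"claw": 0.4, "tx": 0, "ty": 0, "tz": 0, "twist": 0}, {"claw": 0.4, "tx": 0, "ty": 0, "tz": 0, "twist": 0}, {"claw": 0.4, "tx": 0, "ty": 0, "tz": 0, "twist": 0}], force=50)

```text
t: 3.32
tcp_pos: [0.4428, -0.1136, 0.2098]
eef_rot: [0.702, 0.088, 0.701, -0.088]
force: [-1.7, 0.6, 8.5]
opening: 0.0431
```

Run:
```python
from h import *
s=env.observe();print(s['tcp_pos'],s['force'],s['ft_torque'],s['opening'])
snap('wrist','w2');snap('side','s2')
f=cv2.imread('pics/s2.png');cv2.imwrite('pics/s2z.png',cv2.resize(f[120:390,150:330],None,fx=2.2,fy=2.2,interpolation=cv2.INTER_CUBIC))
```

```text
[ 0.44284248 -0.11362852  0.20975394] [-1.68644943  0.62130036  8.53047962] [ 0.16045586  0.64900382 -0.03414982] 0.04314756622909353
```

View pics/w2.png

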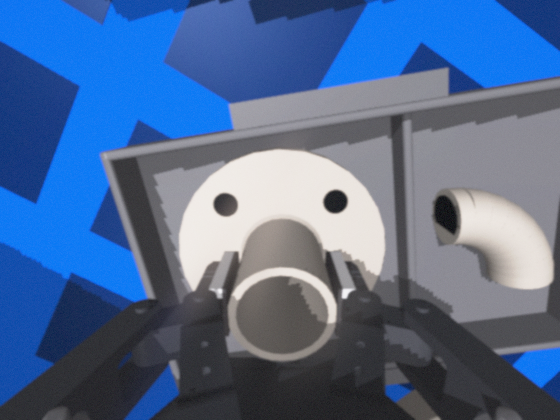

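View pics/s2z.png

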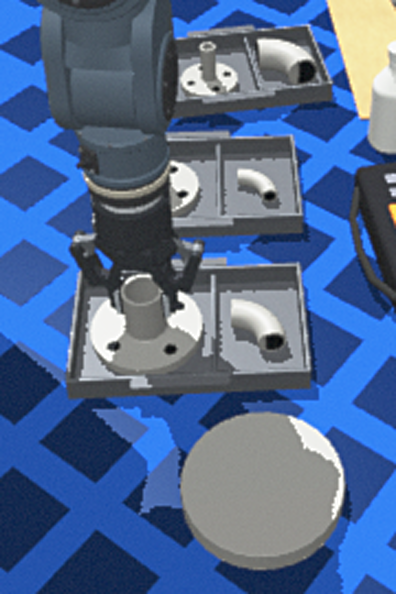

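The large neck is between the pads at (283,300) in the wrist view; opening 43 mm confirms the grip. Lifting.

step_arm(deltas=[{"claw": 0.4, "tx": 0, "ty": 0, "tz": 0.01, "twist": 0}, {"claw": 0.4, "tx": 0, "ty": 0, "tz": 0.03, "twist": 0}, {"claw": 0.4, "tx": 0, "ty": 0, "tz": 0.06, "twist": 0}, {"claw": 0.4, "tx": 0, "ty": 0, "tz": 0.09, "twist": 0}, {"claw": 0.4, "tx": 0, "ty": 0, "tz": 0.1, "twist": 0}], force=70)

```text
t: 4.05
tcp_pos: [0.4431, -0.1137, 0.3103]
eef_rot: [0.702, 0.088, 0.701, -0.088]
force: [0.7, 0.5, -7.7]
opening: 0.0432
```

Run:
```python
from h import *
s=env.observe();print(s['tcp_pos'],s['force'],s['ft_torque'],s['opening'])
snap('wrist','w3');snap('side','s3')
f=cv2.imread('pics/s3.png');cv2.imwrite('pics/s3z.png',cv2.resize(f[120:390,150:330],None,fx=2.2,fy=2.2,interpolation=cv2.INTER_CUBIC))
```

```text
[ 0.4430635  -0.11370118  0.31032274] [ 0.66162926  0.48040827 -7.67890024] [-0.02964253 -0.07060645  0.01489741] 0.04322634847850122
```

View pics/s3z.png

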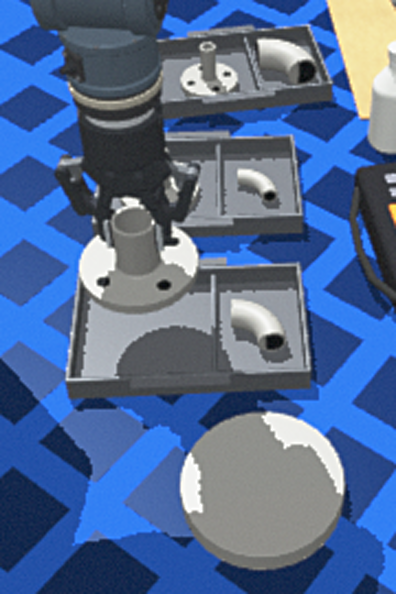

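View pics/w3.png

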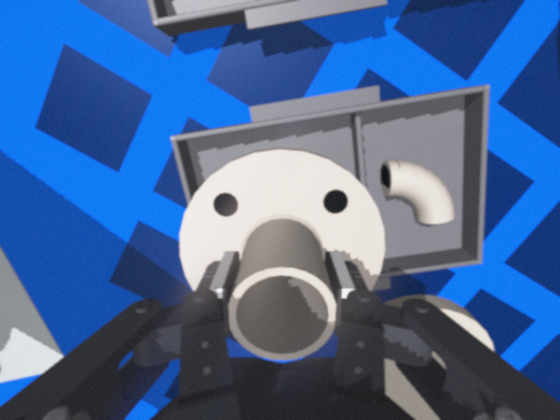

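step_arm(deltas=[{"claw": 0.4, "tx": 0.012, "ty": -0.027, "tz": 0, "twist": -0.04}, {"claw": 0.4, "tx": 0.032, "ty": -0.071, "tz": 0, "twist": -0.1}, {"claw": 0.4, "tx": 0.054, "ty": -0.12, "tz": 0, "twist": -0.16}, {"claw": 0.4, "tx": 0.076, "ty": -0.169, "tz": 0, "twist": -0.23}, {"claw": 0.4, "tx": 0.092, "ty": -0.204, "tz": 0, "twist": -0.28}])

```text
t: 4.78
tcp_pos: [0.5352, -0.3196, 0.3064]
eef_rot: [0.681, 0.186, 0.683, -0.186]
force: [0.5, 0.2, -7.0]
opening: 0.0429
```

step_arm(deltas=[{"claw": 0.4, "tx": 0.004, "ty": -0.009, "tz": -0.01, "twist": -0.02}, {"claw": 0.4, "tx": 0.004, "ty": -0.009, "tz": -0.03, "twist": -0.02}, {"claw": 0.4, "tx": 0.004, "ty": -0.009, "tz": -0.05, "twist": -0.02}, {"claw": 0.4, "tx": 0.004, "ty": -0.009, "tz": -0.065, "twist": -0.02}, {"claw": 0.4, "tx": 0.004, "ty": -0.009, "tz": -0.069, "twist": -0.02}])

```text
t: 5.4
tcp_pos: [0.5383, -0.3259, 0.2379]
eef_rot: [0.68, 0.192, 0.682, -0.191]
force: [-0.0, 0.2, -6.4]
opening: 0.0432
```

Run:
```python
from h import *
s=env.observe();print(s['tcp_pos'],s['force'],s['ft_torque'],s['opening'])
snap('wrist','w4');snap('side','s4')
f=cv2.imread('pics/s4.png');cv2.imwrite('pics/s4z.png',cv2.resize(f[250:390,190:330],None,fx=4,fy=4,interpolation=cv2.INTER_CUBIC))
```

```text
[ 0.53825129 -0.32589649  0.23786018] [-0.04167658  0.22064201 -6.44889471] [-0.00381963  0.00503073 -0.02415332] 0.043237452460806694
```

View pics/s4z.png

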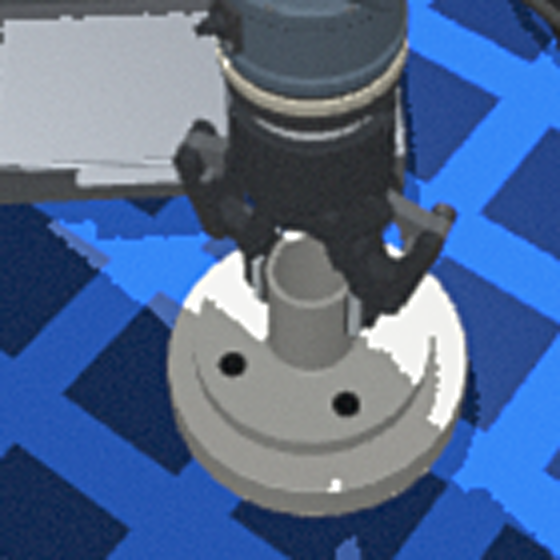

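View pics/w4.png

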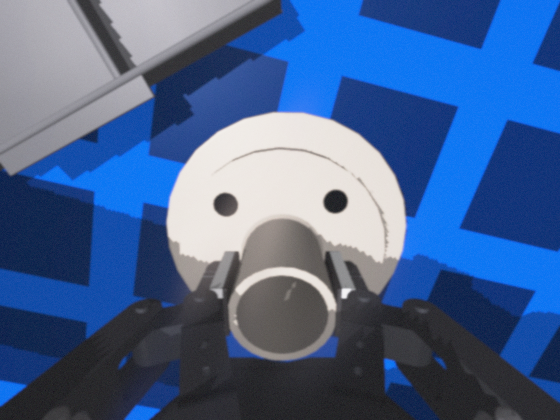

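Flange is centred over the disc (side zoom: visible rim is even all round), about 6 mm above it.

step_arm(deltas=[{"claw": 0.4, "tx": 0, "ty": 0, "tz": -0.002, "twist": 0}, {"claw": 0.4, "tx": 0, "ty": 0, "tz": -0.004, "twist": 0}, {"claw": 0.4, "tx": 0, "ty": 0, "tz": -0.005, "twist": 0}, {"claw": 0.4, "tx": 0, "ty": 0, "tz": -0.006, "twist": 0}, {"claw": 0.4, "tx": 0, "ty": 0, "tz": -0.006, "twist": 0}])

```text
t: 6.12
tcp_pos: [0.5388, -0.3267, 0.2336]
eef_rot: [0.681, 0.192, 0.681, -0.192]
force: [-0.2, 0.3, -7.5]
opening: 0.043
```

step_arm(deltas=[{"claw": 0.4, "tx": 0, "ty": 0, "tz": -0.001, "twist": 0}, {"claw": 0.4, "tx": 0, "ty": 0, "tz": -0.001, "twist": 0}, {"claw": 0.4, "tx": 0, "ty": 0, "tz": -0.002, "twist": 0}, {"claw": 0.4, "tx": 0, "ty": 0, "tz": -0.002, "twist": 0}, {"claw": 0.4, "tx": 0, "ty": 0, "tz": -0.002, "twist": 0}])

```text
t: 6.75
tcp_pos: [0.5388, -0.3266, 0.2317]
eef_rot: [0.681, 0.192, 0.681, -0.192]
force: [0.1, -0.2, -6.5]
opening: 0.043
```

step_arm(deltas=[{"claw": 0.4, "tx": 0, "ty": 0, "tz": -0.001, "twist": 0}, {"claw": 0.4, "tx": 0, "ty": 0, "tz": -0.001, "twist": 0}, {"claw": 0.4, "tx": 0, "ty": 0, "tz": -0.0015, "twist": 0}, {"claw": 0.4, "tx": 0, "ty": 0, "tz": -0.0015, "twist": 0}, {"claw": 0.4, "tx": 0, "ty": 0, "tz": -0.0015, "twist": 0}])

```text
t: 7.38
tcp_pos: [0.5388, -0.3267, 0.2309]
eef_rot: [0.681, 0.192, 0.68, -0.192]
force: [-2.1, 2.1, 5.8]
opening: 0.0431
```

Contact (wrist force −6.5 → +5.8 N at TCP 0.231, as predicted). Releasing.

step_arm(deltas=[{"claw": 0.6, "tx": 0, "ty": 0, "tz": 0, "twist": 0}, {"claw": 0.8, "tx": 0, "ty": 0, "tz": 0, "twist": 0}, {"claw": 1, "tx": 0, "ty": 0, "tz": 0, "twist": 0}, {"claw": 1, "tx": 0, "ty": 0, "tz": 0, "twist": 0}, {"claw": 1, "tx": 0, "ty": 0, "tz": 0, "twist": 0}])

```text
t: 8.0
tcp_pos: [0.5389, -0.3267, 0.2301]
eef_rot: [0.681, 0.192, 0.681, -0.192]
force: [0.5, -0.3, 0.0]
opening: 0.0857
```

step_arm(deltas=[{"claw": 1, "tx": 0, "ty": 0, "tz": 0.03, "twist": 0}, {"claw": 1, "tx": 0, "ty": 0, "tz": 0.08, "twist": 0}, {"claw": 1, "tx": 0, "ty": 0, "tz": 0.12, "twist": 0}, {"claw": 1, "tx": -0.008, "ty": 0.05, "tz": 0.13, "twist": 0.06}, {"claw": 1, "tx": -0.016, "ty": 0.1, "tz": 0.13, "twist": 0.15}])

```text
t: 8.62
tcp_pos: [0.5228, -0.226, 0.3613]
eef_rot: [0.694, 0.14, 0.692, -0.14]
force: [0.9, 0.5, -0.2]
opening: 0.085
```

step_arm(deltas=[{"claw": 1, "tx": -0.009, "ty": 0.05, "tz": 0, "twist": 0.1}, {"claw": 1, "tx": -0.018, "ty": 0.1, "tz": 0, "twist": 0.2}, {"claw": 1, "tx": -0.027, "ty": 0.155, "tz": 0, "twist": 0.3}, {"claw": 1, "tx": -0.036, "ty": 0.21, "tz": 0, "twist": 0.4}, {"claw": 1, "tx": -0.045, "ty": 0.265, "tz": 0, "twist": 0.5}])

```text
t: 9.25
tcp_pos: [0.4773, 0.04, 0.3604]
eef_rot: [0.706, -0.037, 0.706, 0.037]
force: [1.1, 0.6, 0.1]
opening: 0.0854
```

step_arm(deltas=[{"claw": 1, "tx": -0.006, "ty": 0.045, "tz": 0, "twist": 0.1}, {"claw": 1, "tx": -0.008, "ty": 0.068, "tz": 0, "twist": 0.13}, {"claw": 1, "tx": -0.008, "ty": 0.068, "tz": 0, "twist": 0.13}, {"claw": 1, "tx": -0.008, "ty": 0.068, "tz": 0, "twist": 0.13}, {"claw": 1, "tx": -0.008, "ty": 0.068, "tz": 0, "twist": 0.13}])

```text
t: 9.88
tcp_pos: [0.47, 0.1055, 0.3602]
eef_rot: [0.702, -0.081, 0.703, 0.081]
force: [-0.1, -0.1, -0.3]
opening: 0.0853
```

```bash
cat > look.py <<'E'
import sys
from h import *
k=sys.argv[1]
s=env.observe();print({a:np.round(s[a],4).tolist() for a in ['t','tcp_pos','force','opening']})
W=snap('wrist','w'+k)['frame'];S=snap('side','s'+k)['frame']
S=cv2.resize(S[110:390,130:330],None,fx=1.5,fy=1.5)
o=np.zeros((420,860,3),np.uint8);o[:,:560]=W;o[:,560:]=S
cv2.imwrite(f'pics/b{k}.png',cv2.resize(o[:,:,::-1],(800,391)))
E
python3 look.py 5
```

```text
{'t': 9.875, 'tcp_pos': [0.47, 0.1055, 0.3602], 'force': [-0.0813, -0.1295, -0.3154], 'opening': 0.0853}
```

View pics/b5.png

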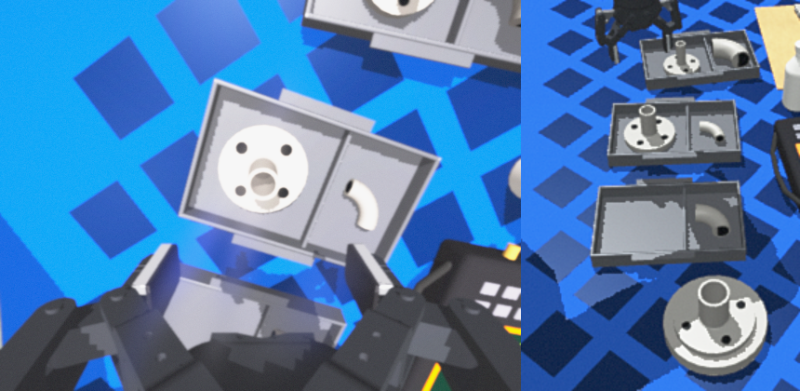

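View pics/w5.png

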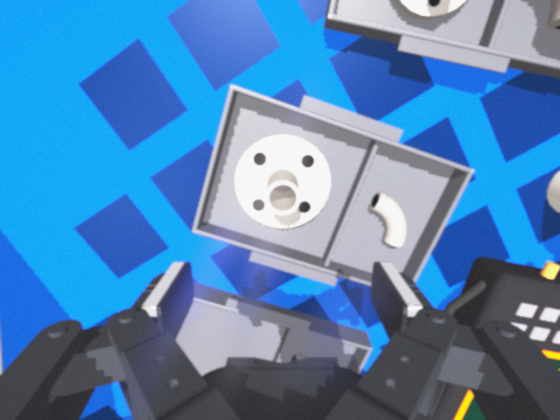

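Large flange sits on the disc, neck up, centred. Medium neck mouth in the wrist picture is at (284,196), column-centred between the jaws.

Run:
```python
from h import *
print(atz('w5',284,196,.072), atz('w5',282.5,183,.016))
print(tri([('w5',284,196),('top0',241.9,264.3)]))
```

```text
[0.47142891 0.11136439 0.072     ] [0.47058611 0.10978044 0.016     ]
(array([0.47098508, 0.10819529, 0.06177495]), [array([-1.4,  0.2]), array([-0.2, -0.5])])
```

step_arm(deltas=[{"claw": 1, "tx": 0, "ty": 0.0025, "tz": -0.05, "twist": 0}, {"claw": 1, "tx": 0, "ty": 0.0025, "tz": -0.1, "twist": 0}, {"claw": 1, "tx": 0, "ty": 0.0025, "tz": -0.135, "twist": 0}, {"claw": 1, "tx": 0, "ty": 0.0025, "tz": -0.153, "twist": 0}, {"claw": 1, "tx": 0, "ty": 0.0025, "tz": -0.153, "twist": 0}])

```text
t: 10.6
tcp_pos: [0.4694, 0.1083, 0.2061]
eef_rot: [0.701, -0.081, 0.703, 0.081]
force: [-0.3, 0.2, 1.7]
opening: 0.0853
```

```bash
python3 look.py 6
```

```text
{'t': 10.6, 'tcp_pos': [0.4694, 0.1083, 0.2061], 'force': [-0.3237, 0.2255, 1.7489], 'opening': 0.0853}
```

View pics/b6.png

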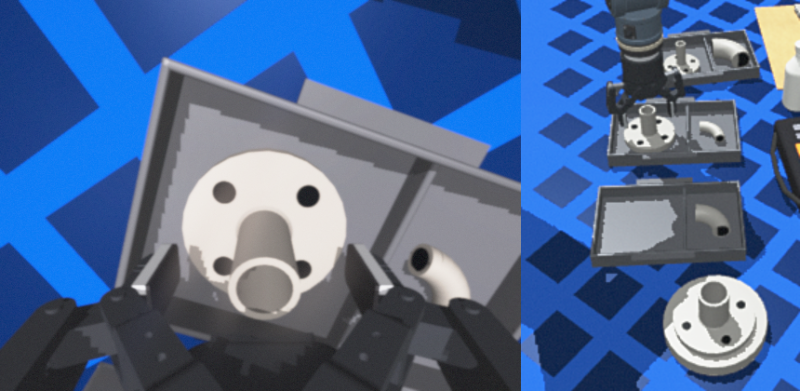

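Medium neck stands centred between the open pads (neck mouth at about (264,285) of the left half). Closing, allowing for the pads' forward swing.

step_arm(deltas=[{"claw": 0.6, "tx": 0, "ty": 0, "tz": 0.002, "twist": 0}, {"claw": 0.4, "tx": 0, "ty": 0, "tz": 0.002, "twist": 0}, {"claw": 0.25, "tx": 0, "ty": 0, "tz": 0.002, "twist": 0}, {"claw": 0.25, "tx": 0, "ty": 0, "tz": 0.002, "twist": 0}, {"claw": 0.25, "tx": 0, "ty": 0, "tz": 0.002, "twist": 0}])

```text
t: 11.32
tcp_pos: [0.4699, 0.1089, 0.2099]
eef_rot: [0.703, -0.082, 0.702, 0.082]
force: [-2.4, -0.8, 8.2]
opening: 0.0293
```

step_arm(deltas=[{"claw": 0.25, "tx": 0, "ty": 0, "tz": 0, "twist": 0}, {"claw": 0.25, "tx": 0, "ty": 0, "tz": 0.01, "twist": 0}, {"claw": 0.25, "tx": 0, "ty": 0, "tz": 0.03, "twist": 0}, {"claw": 0.25, "tx": 0, "ty": 0, "tz": 0.06, "twist": 0}, {"claw": 0.25, "tx": 0, "ty": 0, "tz": 0.09, "twist": 0}])

```text
t: 11.95
tcp_pos: [0.4695, 0.1088, 0.3002]
eef_rot: [0.702, -0.082, 0.703, 0.081]
force: [0.5, 0.7, -3.9]
opening: 0.0293
```

```bash
python3 look.py 7
```

```text
{'t': 11.95, 'tcp_pos': [0.4695, 0.1088, 0.3002], 'force': [0.5057, 0.6927, -3.8525], 'opening': 0.0293}
```

View pics/b7.png

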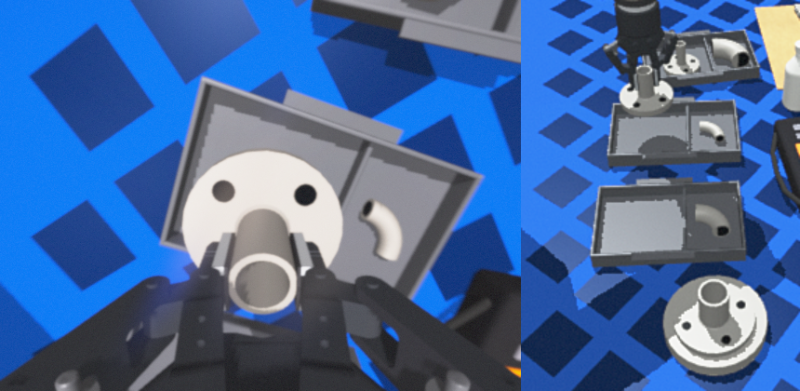

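step_arm(deltas=[{"claw": 0.25, "tx": -0.003, "ty": -0.025, "tz": 0.005, "twist": -0.06}, {"claw": 0.25, "tx": -0.009, "ty": -0.07, "tz": 0.005, "twist": -0.16}, {"claw": 0.25, "tx": -0.016, "ty": -0.125, "tz": 0.005, "twist": -0.27}, {"claw": 0.25, "tx": -0.023, "ty": -0.18, "tz": 0.005, "twist": -0.38}, {"claw": 0.25, "tx": -0.028, "ty": -0.22, "tz": 0.005, "twist": -0.46}])

```text
t: 12.68
tcp_pos: [0.4409, -0.113, 0.3032]
eef_rot: [0.702, 0.082, 0.703, -0.082]
force: [0.5, -0.4, -3.3]
opening: 0.0297
```

step_arm(deltas=[{"claw": 0.25, "tx": 0, "ty": -0.01, "tz": -0.01, "twist": -0.02}, {"claw": 0.25, "tx": 0, "ty": -0.01, "tz": -0.03, "twist": -0.02}, {"claw": 0.25, "tx": 0, "ty": -0.01, "tz": -0.05, "twist": -0.02}, {"claw": 0.25, "tx": 0, "ty": -0.01, "tz": -0.06, "twist": -0.02}, {"claw": 0.25, "tx": 0, "ty": -0.01, "tz": -0.06, "twist": -0.02}])

```text
t: 13.3
tcp_pos: [0.4415, -0.1206, 0.2433]
eef_rot: [0.701, 0.088, 0.702, -0.087]
force: [-0.4, -0.2, -3.1]
opening: 0.0295
```

```bash
python3 look.py 8
```

```text
{'t': 13.3, 'tcp_pos': [0.4415, -0.1206, 0.2433], 'force': [-0.4125, -0.1589, -3.1366], 'opening': 0.0295}
```

View pics/b8.png

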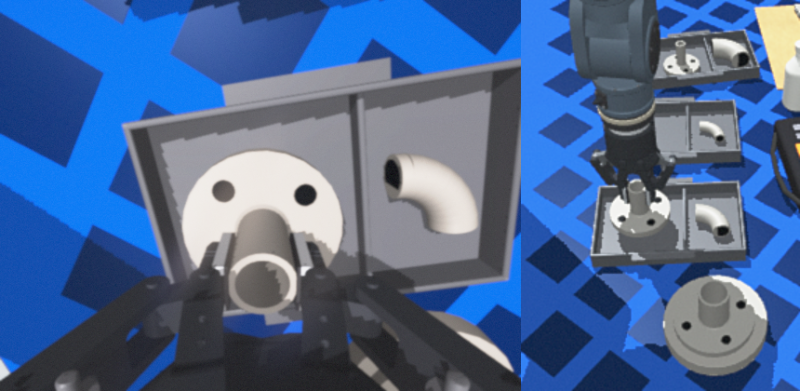

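Medium flange hangs over the middle of the right bay, inside the walls.

step_arm(deltas=[{"claw": 0.25, "tx": 0, "ty": 0, "tz": -0.01, "twist": 0}, {"claw": 0.25, "tx": 0, "ty": 0, "tz": -0.02, "twist": 0}, {"claw": 0.25, "tx": 0, "ty": 0, "tz": -0.027, "twist": 0}, {"claw": 0.25, "tx": 0, "ty": 0, "tz": -0.03, "twist": 0}, {"claw": 0.25, "tx": 0, "ty": 0, "tz": -0.03, "twist": 0}])

```text
t: 14.02
tcp_pos: [0.4418, -0.1211, 0.214]
eef_rot: [0.701, 0.088, 0.702, -0.088]
force: [-1.6, -0.6, -3.5]
opening: 0.0294
```

step_arm(deltas=[{"claw": 0.25, "tx": 0, "ty": 0, "tz": -0.001, "twist": 0}, {"claw": 0.25, "tx": 0, "ty": 0, "tz": -0.001, "twist": 0}, {"claw": 0.25, "tx": 0, "ty": 0, "tz": -0.002, "twist": 0}, {"claw": 0.25, "tx": 0, "ty": 0, "tz": -0.002, "twist": 0}, {"claw": 0.25, "tx": 0, "ty": 0, "tz": -0.002, "twist": 0}])

```text
t: 14.65
tcp_pos: [0.4418, -0.1211, 0.2122]
eef_rot: [0.702, 0.088, 0.702, -0.088]
force: [0.1, -0.0, -4.2]
opening: 0.0296
```

step_arm(deltas=[{"claw": 0.25, "tx": 0, "ty": 0, "tz": -0.001, "twist": 0}, {"claw": 0.25, "tx": 0, "ty": 0, "tz": -0.001, "twist": 0}, {"claw": 0.25, "tx": 0, "ty": 0, "tz": -0.002, "twist": 0}, {"claw": 0.25, "tx": 0, "ty": 0, "tz": -0.002, "twist": 0}, {"claw": 0.25, "tx": 0, "ty": 0, "tz": -0.002, "twist": 0}])

```text
t: 15.28
tcp_pos: [0.4418, -0.1211, 0.2101]
eef_rot: [0.702, 0.088, 0.702, -0.088]
force: [-0.6, -0.5, -3.8]
opening: 0.0295
```

step_arm(deltas=[{"claw": 0.25, "tx": 0, "ty": 0, "tz": -0.0005, "twist": 0}, {"claw": 0.25, "tx": 0, "ty": 0, "tz": -0.001, "twist": 0}, {"claw": 0.25, "tx": 0, "ty": 0, "tz": -0.001, "twist": 0}, {"claw": 0.25, "tx": 0, "ty": 0, "tz": -0.0015, "twist": 0}, {"claw": 0.25, "tx": 0, "ty": 0, "tz": -0.0015, "twist": 0}])

```text
t: 15.9
tcp_pos: [0.4418, -0.1211, 0.2099]
eef_rot: [0.702, 0.088, 0.701, -0.088]
force: [-5.2, 1.8, 15.7]
opening: 0.0294
```

Contact at TCP 0.2099 (force +15.7 N). Release and rise.

step_arm(deltas=[{"claw": 0.5, "tx": 0, "ty": 0, "tz": 0.001, "twist": 0}, {"claw": 0.7, "tx": 0, "ty": 0, "tz": 0.001, "twist": 0}, {"claw": 1, "tx": 0, "ty": 0, "tz": 0.001, "twist": 0}, {"claw": 1, "tx": 0, "ty": 0, "tz": 0.001, "twist": 0}, {"claw": 1, "tx": 0, "ty": 0, "tz": 0.001, "twist": 0}])

```text
t: 16.52
tcp_pos: [0.4418, -0.1211, 0.2096]
eef_rot: [0.702, 0.088, 0.702, -0.088]
force: [-0.1, 0.1, 0.4]
opening: 0.0853
```

step_arm(deltas=[{"claw": 1, "tx": 0, "ty": 0, "tz": 0.03, "twist": 0}, {"claw": 1, "tx": 0, "ty": 0, "tz": 0.08, "twist": 0}, {"claw": 1, "tx": 0, "ty": 0, "tz": 0.13, "twist": 0}, {"claw": 1, "tx": 0.01, "ty": 0.04, "tz": 0.15, "twist": 0.08}, {"claw": 1, "tx": 0.02, "ty": 0.09, "tz": 0.15, "twist": 0.18}])

```text
t: 17.15
tcp_pos: [0.4626, -0.0308, 0.3617]
eef_rot: [0.708, 0.024, 0.705, -0.024]
force: [0.4, -0.6, -0.3]
opening: 0.0855
```

step_arm(deltas=[{"claw": 1, "tx": 0.012, "ty": 0.05, "tz": 0, "twist": 0.09}, {"claw": 1, "tx": 0.025, "ty": 0.1, "tz": 0, "twist": 0.18}, {"claw": 1, "tx": 0.038, "ty": 0.15, "tz": 0, "twist": 0.27}, {"claw": 1, "tx": 0.051, "ty": 0.2, "tz": 0, "twist": 0.36}, {"claw": 1, "tx": 0.064, "ty": 0.25, "tz": 0, "twist": 0.45}])

```text
t: 17.77
tcp_pos: [0.526, 0.2206, 0.3596]
eef_rot: [0.694, -0.135, 0.694, 0.135]
force: [0.4, -0.4, 0.2]
opening: 0.085
```

step_arm(deltas=[{"claw": 1, "tx": 0.012, "ty": 0.045, "tz": 0, "twist": 0.06}, {"claw": 1, "tx": 0.024, "ty": 0.09, "tz": 0, "twist": 0.12}, {"claw": 1, "tx": 0.028, "ty": 0.106, "tz": 0, "twist": 0.15}, {"claw": 1, "tx": 0.028, "ty": 0.106, "tz": 0, "twist": 0.15}, {"claw": 1, "tx": 0.028, "ty": 0.106, "tz": 0, "twist": 0.15}])

```text
t: 18.4
tcp_pos: [0.5536, 0.3237, 0.3597]
eef_rot: [0.682, -0.185, 0.683, 0.185]
force: [-0.0, -0.3, -0.5]
opening: 0.0853
```

```bash
python3 look.py 9
```

```text
{'t': 18.4, 'tcp_pos': [0.5536, 0.3237, 0.3597], 'force': [-0.0253, -0.3351, -0.4586], 'opening': 0.0853}
```

View pics/w9.png

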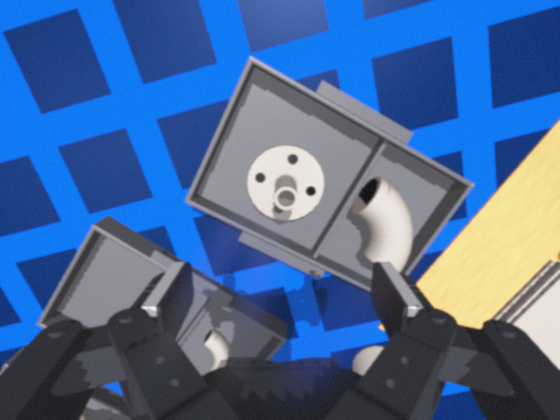

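View pics/b9.png

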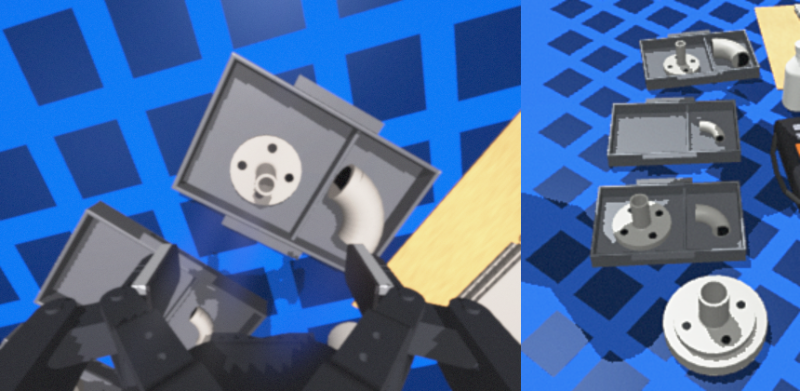

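Medium flange now sits in the right tray's bay (side view), neck up. Small neck mouth in wrist picture at (286,197).

Run:
```python
from h import *
print(atz('w9',286,197,.070), atz('w9',285.5,184,.016),proj('w9',[.5536,.3237,.07]))
print(tri([('w9',286,197),('top0',139.5,228.2)]))
```

```text
[0.55551909 0.32917755 0.07      ] [0.55615153 0.32839786 0.016     ] [280.97624489 201.10164213]
(array([0.55501145, 0.32840222, 0.06748578]), [array([-1. , -0.3]), array([-0.1, -0.4])])
```

step_arm(deltas=[{"claw": 0.7, "tx": 0.001, "ty": 0.0035, "tz": -0.05, "twist": 0}, {"claw": 0.7, "tx": 0.001, "ty": 0.0035, "tz": -0.1, "twist": 0}, {"claw": 0.7, "tx": 0.001, "ty": 0.0035, "tz": -0.135, "twist": 0}, {"claw": 0.7, "tx": 0.001, "ty": 0.0035, "tz": -0.151, "twist": 0}, {"claw": 0.7, "tx": 0.001, "ty": 0.0035, "tz": -0.151, "twist": 0}])

```text
t: 19.12
tcp_pos: [0.5548, 0.3277, 0.2086]
eef_rot: [0.682, -0.185, 0.683, 0.185]
force: [0.1, -0.6, 0.8]
opening: 0.0595
```

```bash
python3 look.py 10
```

```text
{'t': 19.125, 'tcp_pos': [0.5548, 0.3277, 0.2086], 'force': [0.084, -0.5831, 0.7629], 'opening': 0.0595}
```

View pics/b10.png

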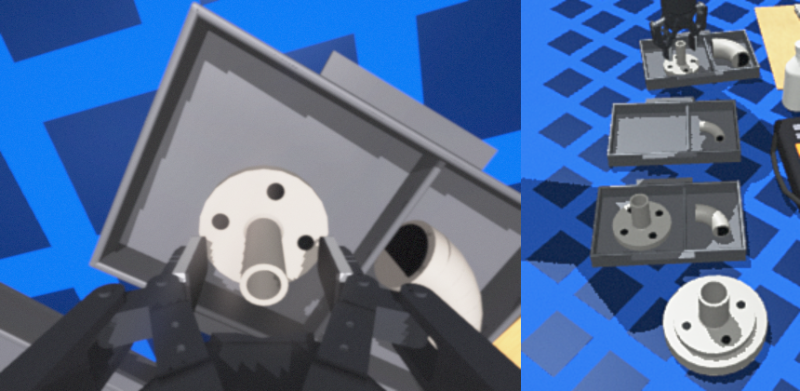

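Small neck centred between the pads; the right finger is clear of partition and elbow.

step_arm(deltas=[{"claw": 0.5, "tx": 0, "ty": 0, "tz": 0.002, "twist": 0}, {"claw": 0.3, "tx": 0, "ty": 0, "tz": 0.002, "twist": 0}, {"claw": 0.12, "tx": 0, "ty": 0, "tz": 0.002, "twist": 0}, {"claw": 0.12, "tx": 0, "ty": 0, "tz": 0.002, "twist": 0}, {"claw": 0.12, "tx": 0, "ty": 0, "tz": 0.002, "twist": 0}])

```text
t: 19.85
tcp_pos: [0.555, 0.3285, 0.2119]
eef_rot: [0.683, -0.185, 0.682, 0.186]
force: [-1.6, 0.0, 5.9]
opening: 0.0196
```

step_arm(deltas=[{"claw": 0.12, "tx": 0, "ty": 0, "tz": 0, "twist": 0}, {"claw": 0.12, "tx": 0, "ty": 0, "tz": 0.01, "twist": 0}, {"claw": 0.12, "tx": 0, "ty": 0, "tz": 0.03, "twist": 0}, {"claw": 0.12, "tx": 0, "ty": 0, "tz": 0.06, "twist": 0}, {"claw": 0.12, "tx": 0, "ty": 0, "tz": 0.09, "twist": 0}])

```text
t: 20.48
tcp_pos: [0.5547, 0.3283, 0.3018]
eef_rot: [0.682, -0.186, 0.683, 0.185]
force: [0.4, 0.9, -2.2]
opening: 0.0198
```

```bash
python3 look.py 11
```

```text
{'t': 20.475, 'tcp_pos': [0.5547, 0.3283, 0.3018], 'force': [0.3639, 0.9141, -2.2462], 'opening': 0.0198}
```

View pics/b11.png

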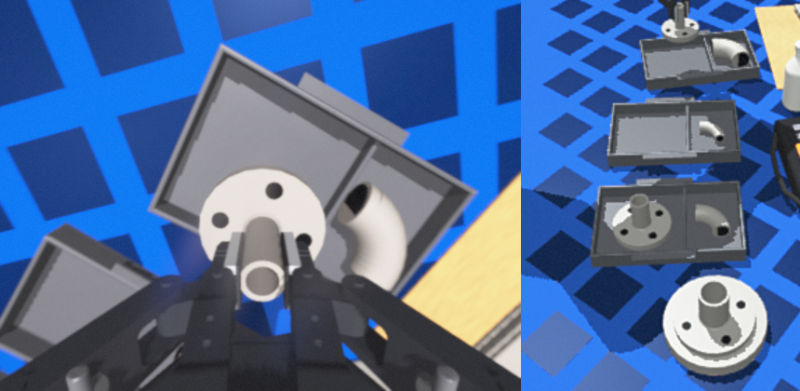

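step_arm(deltas=[{"claw": 0.12, "tx": -0.009, "ty": -0.024, "tz": 0.003, "twist": -0.03}, {"claw": 0.12, "tx": -0.026, "ty": -0.07, "tz": 0.003, "twist": -0.09}, {"claw": 0.12, "tx": -0.046, "ty": -0.122, "tz": 0.003, "twist": -0.16}, {"claw": 0.12, "tx": -0.066, "ty": -0.174, "tz": 0.003, "twist": -0.24}, {"claw": 0.12, "tx": -0.08, "ty": -0.21, "tz": 0.003, "twist": -0.29}])

```text
t: 21.2
tcp_pos: [0.4733, 0.1165, 0.3029]
eef_rot: [0.702, -0.084, 0.703, 0.084]
force: [0.5, -0.5, -1.9]
opening: 0.0196
```

step_arm(deltas=[{"claw": 0.12, "tx": -0.003, "ty": -0.0095, "tz": -0.01, "twist": -0.02}, {"claw": 0.12, "tx": -0.003, "ty": -0.0095, "tz": -0.03, "twist": -0.02}, {"claw": 0.12, "tx": -0.003, "ty": -0.0095, "tz": -0.05, "twist": -0.02}, {"claw": 0.12, "tx": -0.003, "ty": -0.0095, "tz": -0.06, "twist": -0.02}, {"claw": 0.12, "tx": -0.003, "ty": -0.0095, "tz": -0.06, "twist": -0.02}])

```text
t: 21.82
tcp_pos: [0.4717, 0.1091, 0.2428]
eef_rot: [0.702, -0.078, 0.703, 0.078]
force: [0.1, -0.4, -3.7]
opening: 0.0194
```

```bash
python3 look.py 12
```

```text
{'t': 21.825, 'tcp_pos': [0.4717, 0.1091, 0.2428], 'force': [0.0972, -0.4457, -3.6948], 'opening': 0.0194}
```

View pics/b12.png

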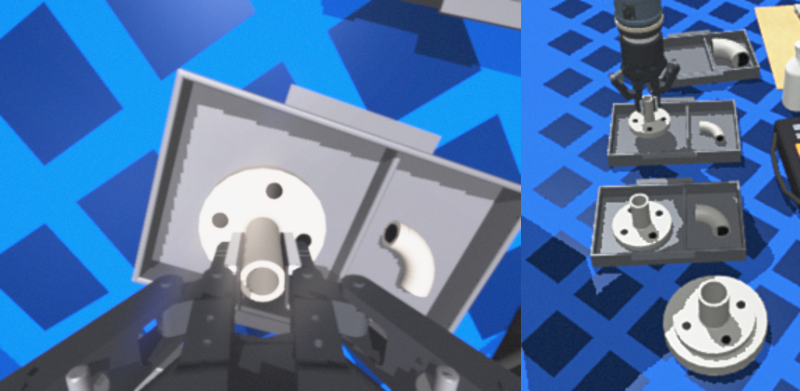

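Small flange hangs over the middle of the centre bay (small elbow at right). Expected contact at TCP ≈ 0.2115, i.e. 31 mm lower.

step_arm(deltas=[{"claw": 0.12, "tx": 0, "ty": 0, "tz": -0.01, "twist": 0}, {"claw": 0.12, "tx": 0, "ty": 0, "tz": -0.02, "twist": 0}, {"claw": 0.12, "tx": 0, "ty": 0, "tz": -0.026, "twist": 0}, {"claw": 0.12, "tx": 0, "ty": 0, "tz": -0.029, "twist": 0}, {"claw": 0.12, "tx": 0, "ty": 0, "tz": -0.029, "twist": 0}])

```text
t: 22.55
tcp_pos: [0.4718, 0.1089, 0.2145]
eef_rot: [0.703, -0.078, 0.703, 0.078]
force: [0.2, -1.0, -2.8]
opening: 0.0196
```

step_arm(deltas=[{"claw": 0.12, "tx": 0, "ty": 0, "tz": -0.0005, "twist": 0}, {"claw": 0.12, "tx": 0, "ty": 0, "tz": -0.001, "twist": 0}, {"claw": 0.12, "tx": 0, "ty": 0, "tz": -0.001, "twist": 0}, {"claw": 0.12, "tx": 0, "ty": 0, "tz": -0.0015, "twist": 0}, {"claw": 0.12, "tx": 0, "ty": 0, "tz": -0.0015, "twist": 0}])

```text
t: 23.18
tcp_pos: [0.4718, 0.1089, 0.2132]
eef_rot: [0.703, -0.078, 0.703, 0.078]
force: [-0.3, 0.5, -1.9]
opening: 0.0196
```

step_arm(deltas=[{"claw": 0.12, "tx": 0, "ty": 0, "tz": -0.0005, "twist": 0}, {"claw": 0.12, "tx": 0, "ty": 0, "tz": -0.001, "twist": 0}, {"claw": 0.12, "tx": 0, "ty": 0, "tz": -0.001, "twist": 0}, {"claw": 0.12, "tx": 0, "ty": 0, "tz": -0.0015, "twist": 0}, {"claw": 0.12, "tx": 0, "ty": 0, "tz": -0.0015, "twist": 0}])

```text
t: 23.8
tcp_pos: [0.4718, 0.1088, 0.2119]
eef_rot: [0.703, -0.078, 0.703, 0.078]
force: [-2.6, -0.7, 1.2]
opening: 0.0195
```

step_arm(deltas=[{"claw": 0.12, "tx": 0, "ty": 0, "tz": -0.0005, "twist": 0}, {"claw": 0.12, "tx": 0, "ty": 0, "tz": -0.0005, "twist": 0}, {"claw": 0.3, "tx": 0, "ty": 0, "tz": -0.0005, "twist": 0}, {"claw": 0.5, "tx": 0, "ty": 0, "tz": -0.0005, "twist": 0}, {"claw": 0.7, "tx": 0, "ty": 0, "tz": 0, "twist": 0}])

```text
t: 24.42
tcp_pos: [0.4719, 0.1089, 0.2116]
eef_rot: [0.703, -0.078, 0.703, 0.078]
force: [-0.6, -0.4, 0.2]
opening: 0.0589
```

step_arm(deltas=[{"claw": 0.9, "tx": 0, "ty": 0, "tz": 0.01, "twist": 0}, {"claw": 1, "tx": 0, "ty": 0, "tz": 0.05, "twist": 0}, {"claw": 1, "tx": 0, "ty": 0, "tz": 0.1, "twist": 0}, {"claw": 1, "tx": 0, "ty": 0, "tz": 0.15, "twist": 0}, {"claw": 1, "tx": 0.01, "ty": -0.05, "tz": 0.17, "twist": -0.08}])

```text
t: 25.05
tcp_pos: [0.4821, 0.0602, 0.3854]
eef_rot: [0.707, -0.051, 0.704, 0.051]
force: [1.3, -0.1, 0.0]
opening: 0.0853
```

step_arm(deltas=[{"claw": 1, "tx": 0.008, "ty": -0.05, "tz": 0, "twist": -0.09}, {"claw": 1, "tx": 0.016, "ty": -0.1, "tz": 0, "twist": -0.18}, {"claw": 1, "tx": 0.024, "ty": -0.15, "tz": 0, "twist": -0.27}, {"claw": 1, "tx": 0.032, "ty": -0.2, "tz": 0, "twist": -0.36}, {"claw": 1, "tx": 0.04, "ty": -0.25, "tz": 0, "twist": -0.45}])

```text
t: 25.68
tcp_pos: [0.5218, -0.1928, 0.3825]
eef_rot: [0.699, 0.11, 0.698, -0.11]
force: [1.0, -0.2, 0.8]
opening: 0.0853
```

step_arm(deltas=[{"claw": 1, "tx": 0.008, "ty": -0.05, "tz": 0, "twist": -0.09}, {"claw": 1, "tx": 0.015, "ty": -0.1, "tz": -0.01, "twist": -0.17}, {"claw": 1, "tx": 0.017, "ty": -0.136, "tz": -0.02, "twist": -0.22}, {"claw": 1, "tx": 0.017, "ty": -0.136, "tz": -0.04, "twist": -0.22}, {"claw": 1, "tx": 0.017, "ty": -0.136, "tz": -0.04, "twist": -0.22}])

```text
t: 26.3
tcp_pos: [0.5382, -0.3273, 0.3407]
eef_rot: [0.681, 0.185, 0.683, -0.185]
force: [-0.2, 0.2, -0.0]
opening: 0.0854
```

```bash
python3 look.py 13
python3 - <<'E'
from h import *
snap('top','t13')
E
```

```text
{'t': 26.3, 'tcp_pos': [0.5382, -0.3273, 0.3407], 'force': [-0.2025, 0.214, -0.0237], 'opening': 0.0854}
```

View pics/w13.png

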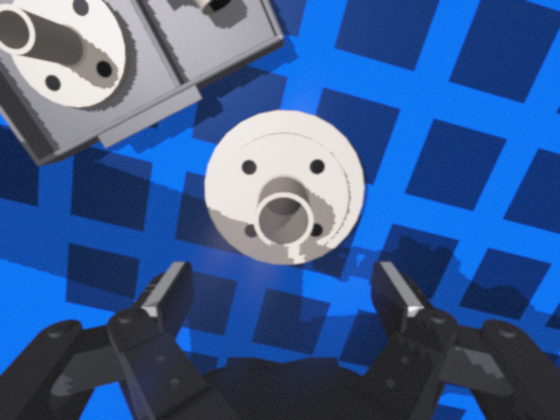

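View pics/t13.png

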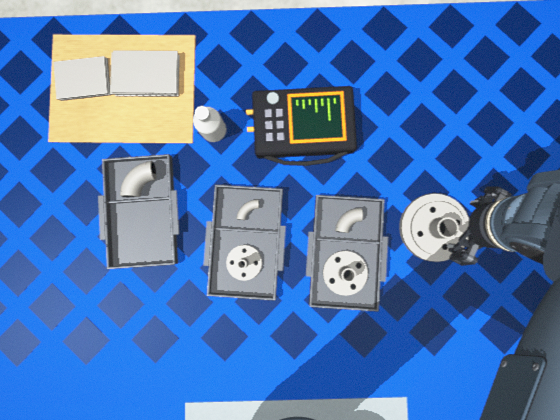

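Top view: small flange in the centre tray (243,262), medium in the right tray (346,272), left bay empty; wrist view: large neck mouth at (285,218) between the jaws.

step_arm(deltas=[{"claw": 1, "tx": 0.0005, "ty": 0.0005, "tz": -0.04, "twist": 0}, {"claw": 1, "tx": 0.0005, "ty": 0.0005, "tz": -0.08, "twist": 0}, {"claw": 1, "tx": 0.0005, "ty": 0.0005, "tz": -0.1, "twist": 0}, {"claw": 1, "tx": 0.0005, "ty": 0.0005, "tz": -0.112, "twist": 0}, {"claw": 1, "tx": 0.0005, "ty": 0.0005, "tz": -0.112, "twist": 0}])

```text
t: 27.08
tcp_pos: [0.5395, -0.3264, 0.23]
eef_rot: [0.683, 0.185, 0.683, -0.185]
force: [0.4, 0.0, -0.1]
opening: 0.0855
```

step_arm(deltas=[{"claw": 0.6, "tx": 0, "ty": 0, "tz": 0.001, "twist": 0}, {"claw": 0.4, "tx": 0, "ty": 0, "tz": 0.002, "twist": 0}, {"claw": 0.4, "tx": 0, "ty": 0, "tz": 0.002, "twist": 0}, {"claw": 0.4, "tx": 0, "ty": 0, "tz": 0.002, "twist": 0}, {"claw": 0.4, "tx": 0, "ty": 0, "tz": 0.002, "twist": 0}])

```text
t: 27.7
tcp_pos: [0.5394, -0.3267, 0.2331]
eef_rot: [0.683, 0.185, 0.682, -0.185]
force: [-1.7, 2.1, 8.6]
opening: 0.0429
```

step_arm(deltas=[{"claw": 0.4, "tx": 0, "ty": 0, "tz": 0.01, "twist": 0}, {"claw": 0.4, "tx": 0, "ty": 0, "tz": 0.03, "twist": 0}, {"claw": 0.4, "tx": 0, "ty": 0, "tz": 0.06, "twist": 0}, {"claw": 0.4, "tx": 0, "ty": 0, "tz": 0.09, "twist": 0}, {"claw": 0.4, "tx": 0, "ty": 0.02, "tz": 0.11, "twist": 0.03}])

```text
t: 28.32
tcp_pos: [0.5393, -0.3072, 0.3429]
eef_rot: [0.685, 0.175, 0.685, -0.175]
force: [0.1, 0.8, -6.2]
opening: 0.0429
```

step_arm(deltas=[{"claw": 0.4, "tx": 0, "ty": 0.04, "tz": 0, "twist": 0.07}, {"claw": 0.4, "tx": 0, "ty": 0.085, "tz": 0, "twist": 0.15}, {"claw": 0.4, "tx": 0, "ty": 0.13, "tz": 0, "twist": 0.22}, {"claw": 0.4, "tx": 0, "ty": 0.175, "tz": 0, "twist": 0.3}, {"claw": 0.4, "tx": 0, "ty": 0.22, "tz": 0, "twist": 0.37}])

```text
t: 28.95
tcp_pos: [0.5386, -0.0845, 0.3416]
eef_rot: [0.705, 0.045, 0.706, -0.044]
force: [0.1, 0.4, -7.7]
opening: 0.0424
```

step_arm(deltas=[{"claw": 0.4, "tx": 0, "ty": 0.045, "tz": 0, "twist": 0.07}, {"claw": 0.4, "tx": 0, "ty": 0.09, "tz": 0, "twist": 0.14}, {"claw": 0.4, "tx": 0, "ty": 0.135, "tz": 0, "twist": 0.22}, {"claw": 0.4, "tx": 0, "ty": 0.18, "tz": 0, "twist": 0.29}, {"claw": 0.4, "tx": 0, "ty": 0.225, "tz": 0, "twist": 0.37}])

```text
t: 29.58
tcp_pos: [0.5383, 0.1403, 0.3416]
eef_rot: [0.701, -0.086, 0.702, 0.086]
force: [1.6, -0.4, -7.3]
opening: 0.0433
```

step_arm(deltas=[{"claw": 0.4, "tx": 0.001, "ty": 0.045, "tz": 0, "twist": 0.08}, {"claw": 0.4, "tx": 0.003, "ty": 0.09, "tz": 0, "twist": 0.16}, {"claw": 0.4, "tx": 0.005, "ty": 0.135, "tz": 0, "twist": 0.24}, {"claw": 0.4, "tx": 0.007, "ty": 0.175, "tz": 0, "twist": 0.3}, {"claw": 0.4, "tx": 0.007, "ty": 0.195, "tz": 0, "twist": 0.33}])

```text
t: 30.2
tcp_pos: [0.5453, 0.3357, 0.3412]
eef_rot: [0.678, -0.2, 0.679, 0.201]
force: [-0.0, -0.4, -7.4]
opening: 0.043
```

```bash
python3 look.py 14; python3 -c "
from h import *
print(env.observe()['joints'])"
```

```text
{'t': 30.2, 'tcp_pos': [0.5453, 0.3357, 0.3412], 'force': [-0.0065, -0.4207, -7.3944], 'opening': 0.043}
[5.51264124e-01 4.61868938e-01 1.59114613e-01 1.26927570e+00
 5.46125745e-04 1.54759522e+00]
```

View pics/w14.png

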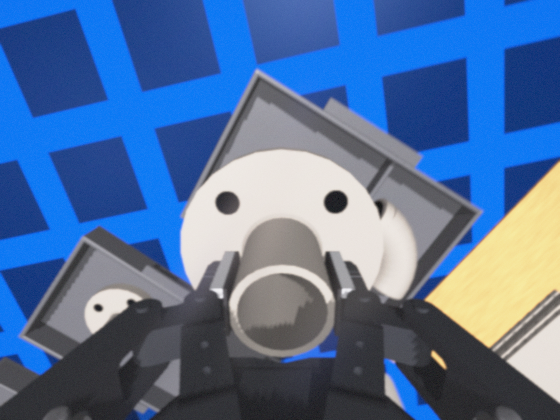

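View pics/b14.png

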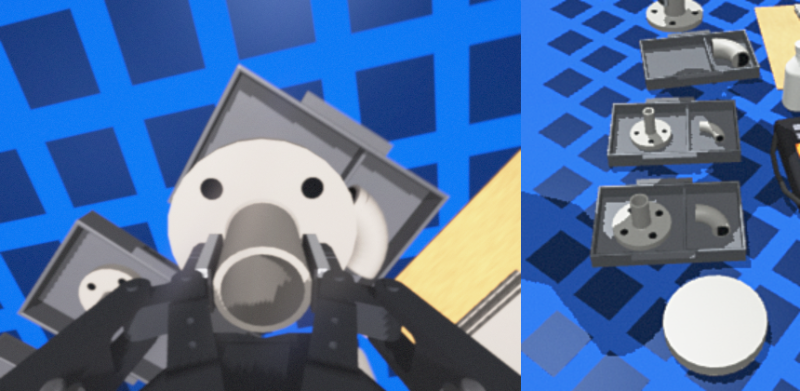

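Run:
```python
from h import *
f=cv2.imread('pics/w9.png');cv2.imwrite('pics/w9z.png',cv2.resize(f[45:295,170:490],None,fx=2.4,fy=2.4,interpolation=cv2.INTER_CUBIC))
f=cv2.imread('pics/t13.png');cv2.imwrite('pics/t13z.png',cv2.resize(f[145:280,85:195],None,fx=4.4,fy=4.4,interpolation=cv2.INTER_CUBIC))
```

```text
(no output)
```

View pics/w9z.png

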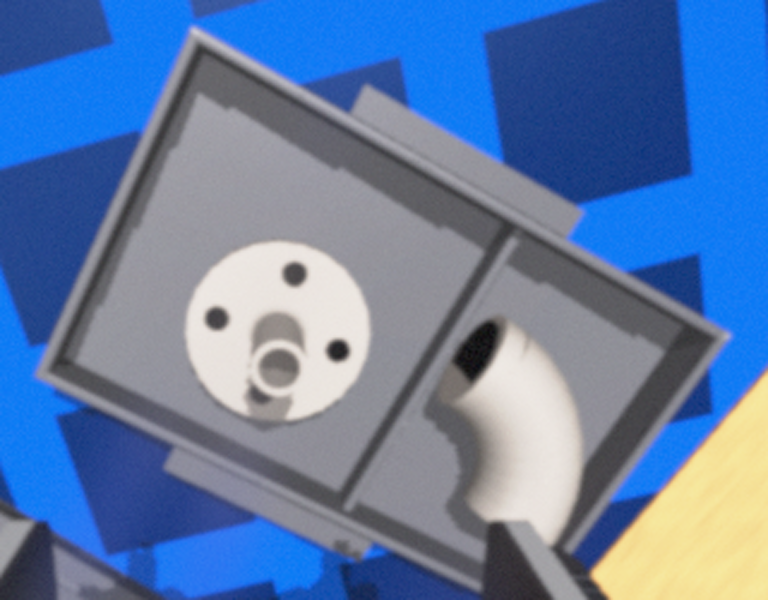

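View pics/t13z.png

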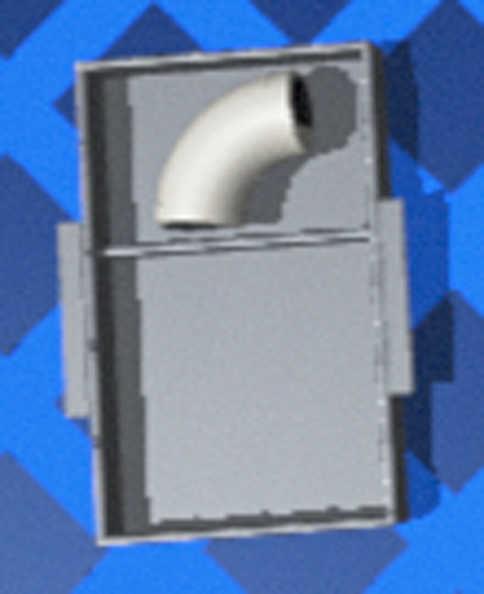

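Run:
```python
from h import *
W=lambda p:(p[0]/2.4+170-.3,p[1]/2.4+45-.3)
T=lambda p:(p[0]/4.4+85-.4,p[1]/4.4+145-.4)
def m(t,P4):
    P=[atz(t,*p,.03) for p in P4]
    # nearL, nearR, farL, farR(opt)
    nl,nr,fl=P[:3]; n=(nl+nr)/2; u=fl-nl; print(t,'len',np.linalg.norm(u),'w',np.linalg.norm(nl-nr),'yaw',np.degrees(np.arctan2(u[1],u[0])))
    u/=np.linalg.norm(u); print(np.round(n+u*.077,4), np.round(n+u*((fl-nl)@u-.174),4))
m('w9',[W((194,30)),W((38,376)),W((730,334))])
m('t13',[T((100,545)),T((406,522)),T((76,66))])
# rim height triangulate
for a,b in [((194,30),(100,545)),((38,376),(406,522)),((730,334),(76,66))]: print(tri([('w9',*W(a)),('t13',*T(b))]))
```

```text
w9 len 0.2484407843874193 w 0.15101340678635897 yaw 2.6536826897201213
[0.5491 0.3431 0.03  ] [0.5466 0.343  0.03  ]
t13 len 0.24734914959223095 w 0.15677655822509226 yaw 2.787981930270018
[0.5473 0.3389 0.03  ] [0.5437 0.3387 0.03  ]
(array([0.46708957, 0.41571051, 0.02370619]), [array([-0.7, -0.8]), array([ 0.1, -0.4])])
(array([0.47379464, 0.2595115 , 0.01908223]), [array([-0.3, -0.2]), array([ 0. , -0.1])])
(array([0.71368059, 0.42504211, 0.03378755]), [array([-1.3,  0.4]), array([-0.5, -0.3])])
```

step_arm(deltas=[{"claw": 0.4, "tx": 0.001, "ty": 0.006, "tz": 0, "twist": 0}, {"claw": 0.4, "tx": 0.001, "ty": 0.006, "tz": -0.02, "twist": 0}, {"claw": 0.4, "tx": 0.001, "ty": 0.006, "tz": -0.05, "twist": 0}, {"claw": 0.4, "tx": 0.001, "ty": 0.006, "tz": -0.075, "twist": 0}, {"claw": 0.4, "tx": 0.001, "ty": 0.006, "tz": -0.082, "twist": 0}])

```text
t: 30.92
tcp_pos: [0.5469, 0.3382, 0.2582]
eef_rot: [0.678, -0.199, 0.68, 0.198]
force: [-1.5, -0.5, -6.6]
opening: 0.0431
```

```bash
python3 look.py 15
python3 - <<'E'
from h import *
snap('top','t15')
f=cv2.imread('pics/s15.png');cv2.imwrite('pics/s15z.png',cv2.resize(f[90:190,190:320],None,fx=6,fy=6,interpolation=cv2.INTER_CUBIC))
E
```

```text
{'t': 30.925, 'tcp_pos': [0.5469, 0.3382, 0.2582], 'force': [-1.4878, -0.5003, -6.6476], 'opening': 0.0431}
```

View pics/w15.png

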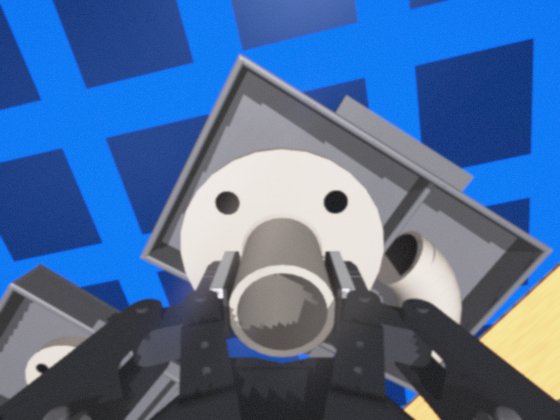

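View pics/s15z.png

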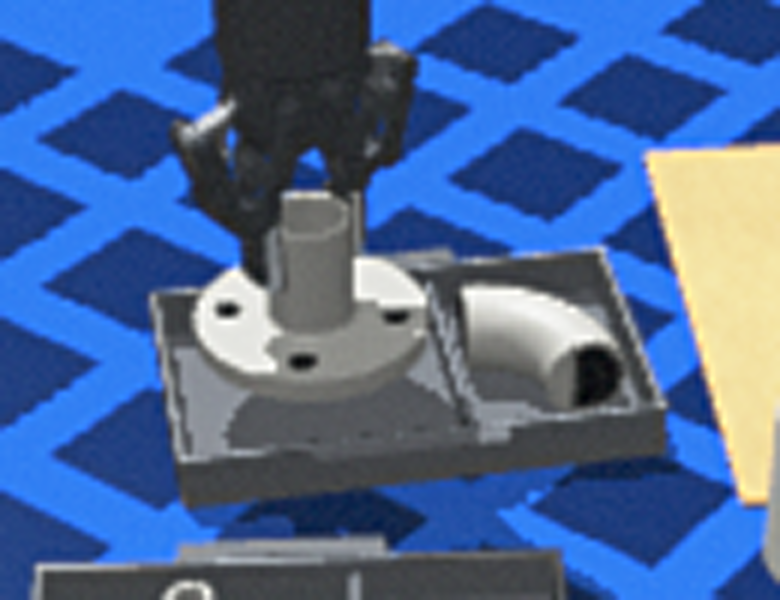

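Run:
```python
from h import *
out=[]
for t,(x0,y0,x1,y1) in [('s14',(190,90,320,190)),('t13',(85,145,195,280)),('w9',(170,45,490,295))]:
    f=cv2.imread(f'pics/{t}.png');k=4 if t!='w9' else 2;f=cv2.resize(f,None,fx=k,fy=k,interpolation=cv2.INTER_CUBIC)
    for z,c in [(.016,(0,0,255)),(.030,(0,255,0)),(.004,(255,255,0))]:
        a=np.linspace(0,6.283,100);P=np.array([proj(t,[.547+.06*np.cos(q),.340+.06*np.sin(q),z]) for q in a])*k+k/2
        cv2.polylines(f,[P.round().astype(np.int32)],True,c,1)
    g=f[y0*k:y1*k,x0*k:x1*k];out.append(cv2.resize(g,(int(g.shape[1]*290/g.shape[0]),290)))
o=np.hstack(out);print(o.shape);cv2.imwrite('pics/ov.png',cv2.resize(o,None,fx=800/o.shape[1],fy=800/o.shape[1]) if o.shape[1]>800 else o)
```

```text
(290, 984, 3)
```

View pics/ov.png

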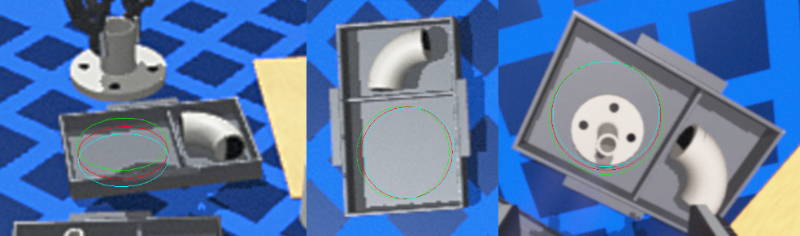

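Overlay of the planned disc circle fits inside the left bay in all three views. Lowering.

step_arm(deltas=[{"claw": 0.4, "tx": 0, "ty": 0.001, "tz": -0.01, "twist": 0}, {"claw": 0.4, "tx": 0, "ty": 0.001, "tz": -0.02, "twist": 0}, {"claw": 0.4, "tx": 0, "ty": 0.001, "tz": -0.03, "twist": 0}, {"claw": 0.4, "tx": 0, "ty": 0.001, "tz": -0.038, "twist": 0}, {"claw": 0.4, "tx": 0, "ty": 0.001, "tz": -0.041, "twist": 0}])

```text
t: 31.7
tcp_pos: [0.5472, 0.3403, 0.2178]
eef_rot: [0.678, -0.199, 0.679, 0.199]
force: [0.5, -0.2, -6.4]
opening: 0.0435
```

step_arm(deltas=[{"claw": 0.4, "tx": 0, "ty": 0, "tz": 0, "twist": 0}, {"claw": 0.4, "tx": 0, "ty": 0, "tz": -0.001, "twist": 0}, {"claw": 0.4, "tx": 0, "ty": 0, "tz": -0.001, "twist": 0}, {"claw": 0.4, "tx": 0, "ty": 0, "tz": -0.002, "twist": 0}, {"claw": 0.4, "tx": 0, "ty": 0, "tz": -0.002, "twist": 0}])

```text
t: 32.33
tcp_pos: [0.5473, 0.3403, 0.2167]
eef_rot: [0.678, -0.199, 0.679, 0.199]
force: [-1.2, -0.2, -7.1]
opening: 0.043
```

step_arm(deltas=[{"claw": 0.4, "tx": 0, "ty": 0, "tz": -0.001, "twist": 0}, {"claw": 0.4, "tx": 0, "ty": 0, "tz": -0.001, "twist": 0}, {"claw": 0.4, "tx": 0, "ty": 0, "tz": -0.002, "twist": 0}, {"claw": 0.4, "tx": 0, "ty": 0, "tz": -0.003, "twist": 0}, {"claw": 0.4, "tx": 0, "ty": 0, "tz": -0.003, "twist": 0}])

```text
t: 32.95
tcp_pos: [0.5473, 0.3403, 0.2135]
eef_rot: [0.678, -0.199, 0.679, 0.199]
force: [0.1, 0.3, -7.7]
opening: 0.0433
```

step_arm(deltas=[{"claw": 0.4, "tx": 0, "ty": 0, "tz": -0.0005, "twist": 0}, {"claw": 0.4, "tx": 0, "ty": 0, "tz": -0.001, "twist": 0}, {"claw": 0.4, "tx": 0, "ty": 0, "tz": -0.001, "twist": 0}, {"claw": 0.4, "tx": 0, "ty": 0, "tz": -0.0015, "twist": 0}, {"claw": 0.4, "tx": 0, "ty": 0, "tz": -0.0015, "twist": 0}])

```text
t: 33.58
tcp_pos: [0.5474, 0.3404, 0.2123]
eef_rot: [0.679, -0.199, 0.678, 0.199]
force: [0.5, 0.9, -6.0]
opening: 0.0427
```

step_arm(deltas=[{"claw": 0.4, "tx": 0, "ty": 0, "tz": -0.0005, "twist": 0}, {"claw": 0.4, "tx": 0, "ty": 0, "tz": -0.0005, "twist": 0}, {"claw": 0.4, "tx": 0, "ty": 0, "tz": -0.001, "twist": 0}, {"claw": 0.4, "tx": 0, "ty": 0, "tz": -0.001, "twist": 0}, {"claw": 0.4, "tx": 0, "ty": 0, "tz": -0.001, "twist": 0}])

```text
t: 34.2
tcp_pos: [0.5473, 0.3403, 0.2122]
eef_rot: [0.679, -0.199, 0.678, 0.199]
force: [-4.2, -3.4, 6.9]
opening: 0.0432
```

Contact at TCP 0.2122 (force −6 → +7 N). Release and rise.

step_arm(deltas=[{"claw": 0.6, "tx": 0, "ty": 0, "tz": 0, "twist": 0}, {"claw": 0.8, "tx": 0, "ty": 0, "tz": 0, "twist": 0}, {"claw": 0.9, "tx": 0, "ty": 0, "tz": 0, "twist": 0}, {"claw": 0.9, "tx": 0, "ty": 0, "tz": 0, "twist": 0}, {"claw": 0.9, "tx": 0, "ty": 0, "tz": 0, "twist": 0}])

```text
t: 34.83
tcp_pos: [0.5474, 0.3404, 0.2111]
eef_rot: [0.678, -0.199, 0.679, 0.199]
force: [-0.5, -0.0, -0.2]
opening: 0.0767
```

step_arm(deltas=[{"claw": 0.9, "tx": 0, "ty": 0, "tz": 0.03, "twist": 0}, {"claw": 0.9, "tx": 0, "ty": 0, "tz": 0.08, "twist": 0}, {"claw": 0.9, "tx": 0, "ty": 0, "tz": 0.13, "twist": 0}, {"claw": 0.9, "tx": -0.03, "ty": 0, "tz": 0.17, "twist": 0}, {"claw": 0.9, "tx": -0.07, "ty": 0.02, "tz": 0.19, "twist": 0}])

```text
t: 35.45
tcp_pos: [0.4774, 0.3598, 0.4036]
eef_rot: [0.68, -0.198, 0.678, 0.199]
force: [0.7, 0.9, 0.4]
opening: 0.0769
```

step_arm(deltas=[{"claw": 0.9, "tx": -0.05, "ty": 0.03, "tz": 0, "twist": 0}, {"claw": 0.9, "tx": -0.1, "ty": 0.06, "tz": 0, "twist": 0}, {"claw": 0.9, "tx": -0.15, "ty": 0.08, "tz": 0, "twist": 0}, {"claw": 0.9, "tx": -0.19, "ty": 0.1, "tz": 0, "twist": 0}, {"claw": 0.9, "tx": -0.2, "ty": 0.1, "tz": 0, "twist": 0}])

```text
t: 36.08
tcp_pos: [0.2752, 0.4613, 0.4013]
eef_rot: [0.678, -0.2, 0.678, 0.2]
force: [-0.6, 0.1, -0.1]
opening: 0.0771
```

```bash
python3 look.py 16
python3 - <<'E'
from h import *
snap('top','t16')
f=cv2.imread('pics/t16.png');g=cv2.imread('pics/s16.png')
a=cv2.resize(f[80:315,85:480],(800,476));b=cv2.resize(g[100:390,160:400],(497,600))
cv2.imwrite('pics/t16z.png',a);cv2.imwrite('pics/s16z.png',b)
E
```

```text
{'t': 36.075, 'tcp_pos': [0.2752, 0.4613, 0.4013], 'force': [-0.6181, 0.0888, -0.1154], 'opening': 0.0771}
```

View pics/t16z.png

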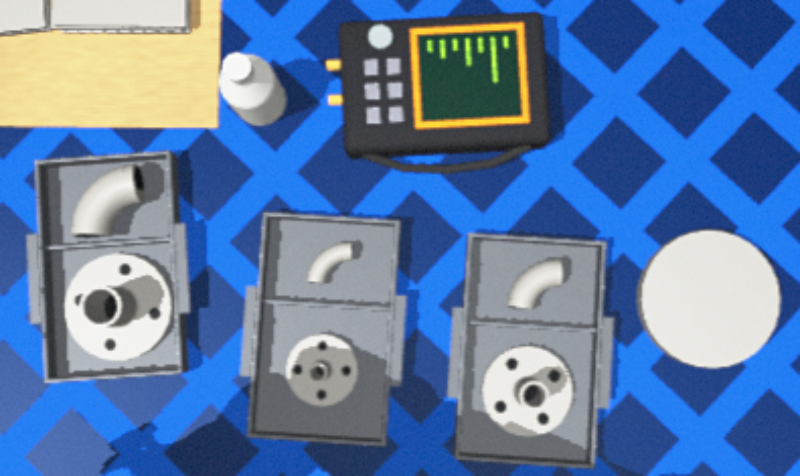

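View pics/s16z.png

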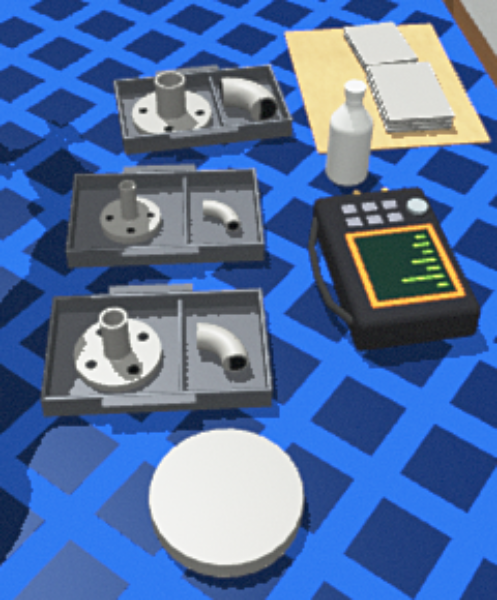

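Both views show each flange flat, neck up, in its matching bay, with the disc clear. I'll run one numeric check, then hand in.

Run:
```python
from h import *
T=lambda p:(p[0]*395/800+85,p[1]*235/476+80); S=lambda p:(p[0]*240/497+160,p[1]*290/600+100)
for n,a,b in [('L',(104,307),(170,77)),('S',(320,371),(126,186)),('M',(534,394),(113,317))]: print(n,np.round(tri([('t16',*T(a)),('s16',*S(b))])[0],3))
a=cv2.imread('pics/top0.png').astype(int);b=cv2.imread('pics/t16.png').astype(int)
print('diff bystanders',np.abs(a-b)[82:165,190:360].mean(), 'ref board',np.abs(a-b)[40:140,60:180].mean())
env.finish_job()
```

```text
L [0.549 0.329 0.085]
S [0.472 0.104 0.073]
M [ 0.443 -0.121  0.075]
diff bystanders 2.697755728797543 ref board 1.1749444444444443
the job is handed in; nothing more can be done
```

Run:
```python
import cv2,numpy as np
from h import cam,proj
for A,B,rs in [('top0','t16',{'bottle':(190,100,228,145),'detector':(245,82,360,165),'board':(50,35,185,140)}),('side0','s16',{'bottle':(314,135,345,192),'detector':(306,188,395,270)})]:
    a=cv2.imread(f'pics/{A}.png',0).astype(np.float32);b=cv2.imread(f'pics/{B}.png',0).astype(np.float32)
    for n,(x0,y0,x1,y1) in rs.items(): print(A,n,np.round(cv2.phaseCorrelate(a[y0:y1,x0:x1],b[y0:y1,x0:x1])[0],2))
print(proj('t16',[.5473,.3403,.074]),proj('s16',[.5473,.3403,.074]))
f=cv2.imread('pics/t16.png');g=cv2.imread('pics/s16.png')
o=np.hstack([cv2.resize(f[150:275,95:185],(400,556)),cv2.resize(g[115:185,205:310],(400,267)).repeat(1,0) if False else cv2.copyMakeBorder(cv2.resize(g[115:185,205:310],(400,267)),0,289,0,0,0)]);cv2.imwrite('pics/fz.png',o)
```

```text
top0 bottle [-0.01  0.45]
top0 detector [-0.    0.02]
top0 board [0.52 0.02]
side0 bottle [-0.02  0.  ]
side0 detector [0.01 0.01]
[132.93085396 231.48415295] [240.80902889 138.23191938]
```

View pics/fz.png

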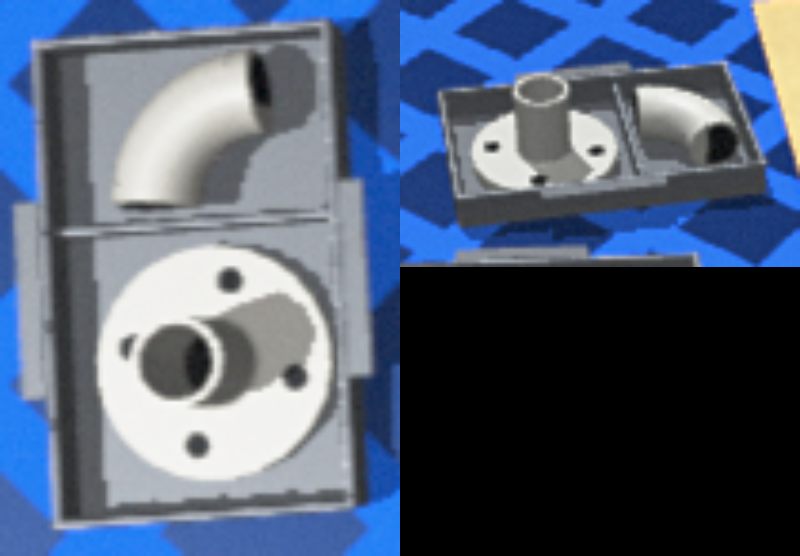

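All three flanges are in their matching trays and the job is handed in at about 36 s of the 104 s allowed. I parked the large flange on the titanium disc, moved the medium to the right-hand tray and the small to the centre tray, then the large to the left-hand tray. I lowered each one until the wrist force showed it had touched, and only then opened the gripper.

- **Seating:** The last top and side pictures show every flange flat, neck up and inside its bay. The disc is empty and the gripper is away from everything. Touchdown heights agreed with the flanges lying flat on the tray floors.
- **Small and medium:** Their neck tops measured 73 mm and 75 mm, against 70 and 72 mm expected.
- **Large, a check that disagreed:** A rough two-view reading put its neck top at y 0.329 and z 0.085 m; from the gripper I expected 0.340 and 0.074. A closer look at the top picture shows about 2 px, roughly 4 mm, towards the right-hand wall. That part is real or camera error; the extra height looks like reading error, because the disc is flat and clear of the walls.
- **Bystanders:** The detector shifted by no more than 0.02 px in either picture. The bottle did not move in the side view; its 0.45 px in the top view is like the 0.5 px I got for the board, which was not touched. I take both bystanders as not moved.

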